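Put the chisel and the try square away in the fitted tool case

ROBOT

A 6-joint arm with a two-finger parallel gripper is mounted at the origin on the work surface. World frame = base frame: x ahead of the robot, y to its left, z up, the work surface at z = 0. Lengths are in m, angles in rad, forces in N, time in s.
With the tool pointing down it reaches from about 0.35 to 0.975 m from the base axis. Payload 4.9 kg.
Tool frame: the origin (TCP) lies at the very end of the fingers, on their centre line; the grasp point (between the pads) lies 19 mm behind it; z points along the fingers, y is the line along which they close (so a half turn about z gives the same grasp; the last joint's range is limited). The gripper opens to 85 mm and grips with 20 to 120 N. Pads are 22 mm wide; open, the fingers measure 114 mm over their backs; the gripper's body (76 mm by 85 mm) begins 54 mm behind the grasp point. The pads swing forward as they close: fully open they stand 13 mm farther back than shut.
Start: joints at [1.161, 0.053, 1.613, -0, 1.476, -0.119], TCP at [0.179, 0.599, 0.231] pointing down, gripper open.
Joint ranges: [-3.01, 3.01], [-1.01, 2.22], [0.06, 2.58], [-1.02, 4.17], [0.09, 2.62], [-3.14, 3.14]. Speed limits (rad/s): [2.57, 2.57, 3.14, 3.14, 3.14, 3.14].

INTERFACE

Orientations are given as a unit quaternion [w, x, y, z].
In Python, from plant import manip gives the robot as it stands.
- The arm moves only by the shell command python3 -m pendant 'ROWS'. ROWS is JSON, a list of rows, each a list of 3 entries, a list of its own where there are three numbers: the opening, from 0 (shut) to 1 (fully open), then the shift along the tool's x, y, z in units of 12 cm (1.0 is 12 cm), then the turn about the tool's z in units of pi rad (1.0 is pi rad). In form: [[gripper, [dx, dy, dz], roll], ...]. A call has 1 to 10 rows; each row is the pose to reach, as a shift and turn from the pose commanded when the call began, along the tool's axes at that moment, turning the shorter way round; what a row does not reach only later rows make up. A row lasts 1/10 s, in which the tool goes at most 50 mm and 8.59 degrees, less where a joint would pass 70% of its speed; a pose out of reach is approached as far as the arm can. A call with a number of a shift or a turn outside -1 to 1 is refused whole. A call with a gripper value outside its range is refused whole. The fingers move at their own pace and stop on an object; the grip force is fixed at half the most. Time passes only in rows, so rows that repeat a pose let the fingers close. It gives the time, the measured TCP pose, the force, the opening and the grip force at its end, in the units of the state.
- manip.state(): the state, without advancing time (a new reading comes with each control period).
- manip.grab_frame(name): name is "side" or "top"; returns a dict with "img" (480x640x3 uint8, red, green, blue), "fx", "fy", "cx", "cy" (pixels), "eye" and "rotation" of the camera in the world. Camera axes: x right, y down, z forward; pixel columns grow to the right and rows downward; lengths in m; the calibration is good to about 2 mm. A picture is of the moment at which its call begins. There is no depth.
- manip.job_done(): hands the job in; it is judged then, once.
The state is a dict: "time": time; "joint_pos": joint angles; "joint_vel": joint speeds; "joint_efforts": joint torques, N m; "tool_pos": TCP position; "tool_rot": TCP orientation; "contact_force": force on the tool from outside, world axes, zero at the start; "ft_torque": the same for the moment, N m; "gripper_width": opening from 0.0 (shut) to 1.0 (fully open); "grasp_force": force on a finger pad.
Only numpy, scipy, OpenCV 4.12 (cv2) and the standard library are available. Lean on these libraries where they do the work, as an engineer would, in place of code of your own. Each camera call takes 0.05 s, during which the arm holds its last target. There are 200 camera calls.

TASK

Open the lid of the wooden tool case until it rests back on its stop. Then take the chisel from the sloped rest and the try square from the bench and lay each flat in its own shaped compartment in the case, gently and without dropping them; leave the lid open and leave the tin, the mallet and the offcut where they are.

Things in the scene. Friction and masses are not known exactly. Their poses are not given: they have to be found in the camera images.
- case: Fixed wooden case, outside 196 (x) x 282 (y) x 50 mm high without lid. Origin: centre of underside; x from front to hinge side, y along the hinge. Yaw within 0.15 rad. Inner floor (grey cloth) 6 mm up; outer walls 8 mm (front, back), 6 mm (sides). On the floor, dark walls 12 mm high, 6 mm thick form two compartments with 4 mm clearance, open midway for the fingers.
- lid (a joint): Lid hinge angle, rad: 0 shut (start), grows as the lid lifts; stop at 1.9, leaning back past upright. Lid 0.35 kg, no spring: it falls shut below about 1.5 and falls open onto the stop, softly damped, above about 1.7.
- lid_hinge (a point): Middle of the lid's hinge line: case frame (98, 0, 50) mm. Axes as the case's when shut. The lid board (196 x 282 x 8 mm) lies on the case's rim; opening lifts its front edge up and over towards case +x.
- lid_handle (a point): Grip point in the dark wooden block on the lid, mid front edge. Shut: 178 mm from the hinge line towards the front, 34 mm above the hinge, 26 mm above the lid's top face, 8 mm below the block's top. The block is 28 mm along the hinge, 24 mm front to back, 34 mm tall. Pinched across its 28 mm it pivots between the pads as the lid turns. z is normal to the lid.
- rest: Fixed sloped rest, left or right of the case. Origin: centre of underside, base 120 (x) x 170 (y) mm, yaw within 0.2 rad. Its board, 130 mm up the slope, rises towards its +x at 35 degrees (0.611 rad): 30 mm high at the lower edge (x = -55 mm), 105 mm at the upper. Two 8 mm pins stand 10 mm out of the board at y = -65 and +30 mm; the chisel leans on them.
- chisel: Loose chisel, 0.1 kg, along its y: dark handle 120 (y -60 to 60) x 24 (x) x 18 mm; steel blade 80 (y 60 to 140) x 16 x 5 mm, undersides flush. Origin: underside, mid handle; z out of the upper face. Centre of mass 37 mm towards the blade. Starts across the sloped rest, blade to the rest's +y, z leaning 35 degrees to the rest's -x, pins about 45 mm either side of the origin.
- chisel_tip (a point): Middle of the chisel's cutting end, underside: 140 mm from chisel along its y.
- square: Loose try square, 0.08 kg, flat on the bench, on the other side of the case than the rest; yaw within 0.6 rad. Dark wooden stock 90 (x) x 22 (y) x 18 mm; aluminium blade 24 mm wide, 5 mm thick, undersides flush, leaves the stock's +x end (x 21 to 45 mm) sideways to y = +101 mm. Origin: underside, mid stock.
- square_tip (a point): Middle of the free end of the square's blade, underside: 33 mm along x, 101 mm along y from square.
- chisel_place (a point): Seat for chisel's origin, on the inner floor: case frame (-48, -30, 6) mm, chisel axes along the case's. The compartment runs along case y near the front: 32 mm wide round the last 29 mm of the handle at -y, 24 mm wide round the blade at +y.
- square_place (a point): Seat for square's origin, on the inner floor: case frame (35, -85, 6) mm, square axes along the case's: stock along case x near the -y side, its front 10 mm between walls 30 mm apart; blade along +y near the hinge side, its last 40 mm between walls 32 mm apart.
- tin: Bystander: dark steel tin, 68 mm diameter, 75 mm tall, origin centre of underside.
- mallet: Bystander: wooden mallet lying down, head 50 x 100 x 50 mm, 22 mm round handle to x = -160 mm; origin under the head's middle.
- offcut: Bystander: flat dark wood offcut 70 x 110 x 22 mm, origin centre of underside.
Mind the look-alikes: they are no part of the job. What is shaped like the square but pink or purple is not meant. What is shaped like the chisel but pink is not meant.

How it is judged:
By the outcome, as a careful person would: the job done as asked, in the order asked, and still so for the second after the job is handed in, with the robot touching nothing.
It also fails if it takes over 64 s, if anything falls off the work surface, if the arm or the gripper's body presses on something with over 40 N, if the wrist force passes 120 N, or if a joint passes its speed limit or range.

## Working session

There is one attempt and no reset: what is moved stays moved. The work goes in short steps, Python scripts to look and compute and a shell command to move; the robot and the scene stay as the last step left them, time stands still between calls to the robot, and variables do not carry over. Pictures are saved under pics/ and viewed, at most 10 in all, crops included, and the job is handed in when it is done.

```bash
mkdir -p pics; ls
python3 - <<'E'
from plant import manip
import cv2
for n in("side","top"):
    f=manip.grab_frame(n); cv2.imwrite(f"pics/{n}0.png",f["img"][:,:,::-1]); print(n,f["fx"],f["fy"],f["cx"],f["cy"],f["eye"],f["rotation"])
print(manip.state())
E
```

```text
pics
side 526.3913105470588 526.3913105470588 308.9175140621253 229.97617459736418 [ 0.36689031 -0.62154779  0.97152053] [-0.32751855  0.94098108 -0.08106111  0.02674523]
top 520.3379414487866 520.3379414487866 315.3298581786284 236.46381306253784 [0.32543346 0.05414032 1.48634272] [-0.0408989   0.70994858 -0.70163304  0.04484828]
{'time': 0.1, 'joint_pos': array([ 1.16098470e+00,  5.33223438e-02,  1.61418975e+00,  4.14041960e-05,
        1.47595925e+00, -1.19010506e-01]), 'joint_vel': array([-7.87235302e-04, -1.11458553e-03, -3.59431971e-03, -1.10688653e-03,
       -5.53199257e-04,  2.71203638e-05]), 'joint_efforts': array([ 3.93420328e-05, -3.94901025e+01, -3.71364641e+01, -8.62948787e-05,
        3.95927054e-03,  1.40644948e-05]), 'tool_pos': array([0.17896785, 0.59823852, 0.23014666]), 'tool_rot': array([-2.65380075e-04,  1.44890670e-01,  9.89447225e-01, -9.01313334e-04]), 'contact_force': array([0.06319546, 0.81411185, 0.37607411]), 'ft_torque': array([ 0.02161594, -0.01911047,  0.02289015]), 'grasp_force': 0.0, 'gripper_width': 0.997291284344911}
```

View pics/top0.png

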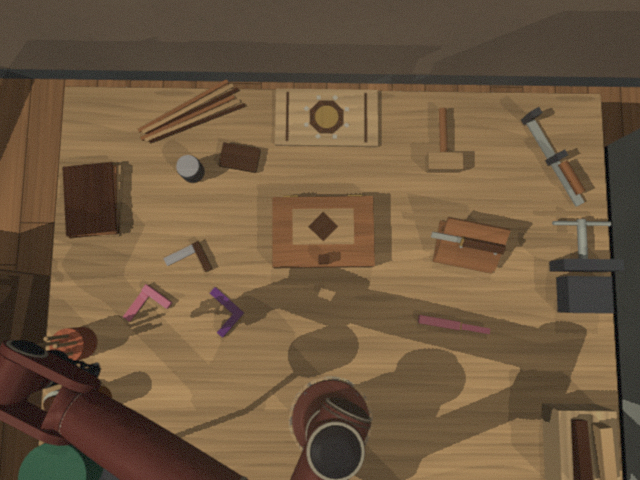

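View pics/side0.png

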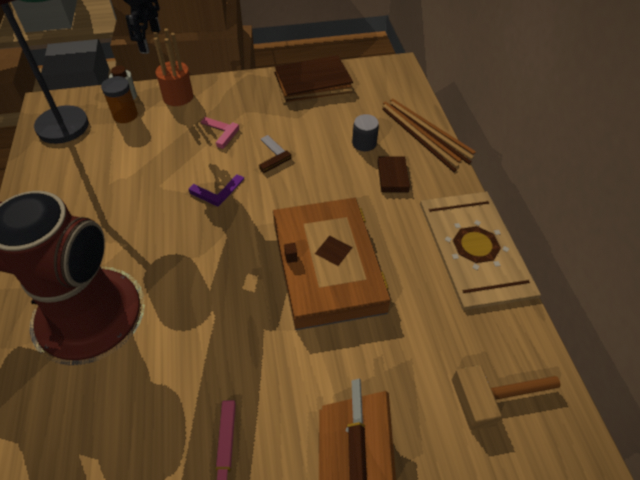

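The intended square is the grey-bladed one with a dark stock, at top (190,255) and side (276,155). The pink one at (147,300) and the purple one at (227,312) are decoys. The intended chisel is the steel and dark one on the sloped rest, at top (465,240) and side (357,430). The pink bar at (455,325) is a decoy. I'll confirm both and measure in enlarged crops.

```bash
cat > h.py <<'E'
import numpy as np, cv2
from scipy.spatial.transform import Rotation as R
from scipy.optimize import least_squares
from plant import manip
def rot(q): return R.from_quat(np.r_[q[1:],q[0]])
CAM={}
def setcam(n,f):
    CAM[n]=(np.array([[f["fx"],0,f["cx"]],[0,f["fy"],f["cy"]],[0,0,1]]),rot(f["rotation"]),np.array(f["eye"]))
def grab(n):
    f=manip.grab_frame(n); setcam(n,f); np.save(f"cam_{n}.npy",{k:f[k] for k in f if k!="img"},allow_pickle=True); return f["img"][:,:,::-1].copy()
def load():
    for n in("side","top"): setcam(n,np.load(f"cam_{n}.npy",allow_pickle=True).item())
def proj(n,P):
    K,r,e=CAM[n]; c=r.inv().apply(np.atleast_2d(P)-e); p=c@K.T; return p[:,:2]/p[:,2:]
def tile(canvas,img,x0,y0,w,h,s,X,Y):
    c=cv2.resize(img[y0:y0+h,x0:x0+w],None,fx=s,fy=s,interpolation=cv2.INTER_CUBIC); c=cv2.convertScaleAbs(c,alpha=1.3,beta=10)
    for u in range(-(-x0//10)*10,x0+w,10):
        cv2.line(c,(int((u-x0+.5)*s),0),(int((u-x0+.5)*s),7),(255,255,0),1)
        if u%20==0: cv2.putText(c,str(u),(int((u-x0+.5)*s)-10,18),0,.35,(255,255,0),1)
    for v in range(-(-y0//10)*10,y0+h,10):
        cv2.line(c,(0,int((v-y0+.5)*s)),(7,int((v-y0+.5)*s)),(255,255,0),1); cv2.putText(c,str(v),(9,int((v-y0+.5)*s)+4),0,.35,(255,255,0),1)
    hh=min(c.shape[0],600-Y); ww=min(c.shape[1],800-X); canvas[Y:Y+hh,X:X+ww]=c[:hh,:ww]
def fit(model,obs,x0):
    """obs: list of (cam, local point, (u,v)); model(x, pts)->world"""
    f=lambda x: np.concatenate([proj(c,model(x,np.array(p,float)/1000))[0]-uv for c,p,uv in obs])
    s=least_squares(f,x0,loss="soft_l1"); return s.x, f(s.x).reshape(-1,2)
def flat(x,p): # x,y,z,yaw
    return R.from_euler("z",x[3]).apply(np.atleast_2d(p))+x[:3]
E
python3 - <<'E'
from h import *
t=grab("top");s=grab("side")
c=np.zeros((600,800,3),np.uint8)
tile(c,t,262,190,125,85,4,0,0); tile(c,t,425,212,92,62,4,0,350); tile(c,t,157,232,70,45,6,375,342)
cv2.imwrite("pics/topz.png",c)
c=np.zeros((600,800,3),np.uint8)
tile(c,s,270,195,120,132,4,0,0); tile(c,s,315,375,80,105,4,480,0); tile(c,s,255,130,45,45,4,480,422)
cv2.imwrite("pics/sidez.png",c)
E
```

```text
(no output)
```

View pics/topz.png

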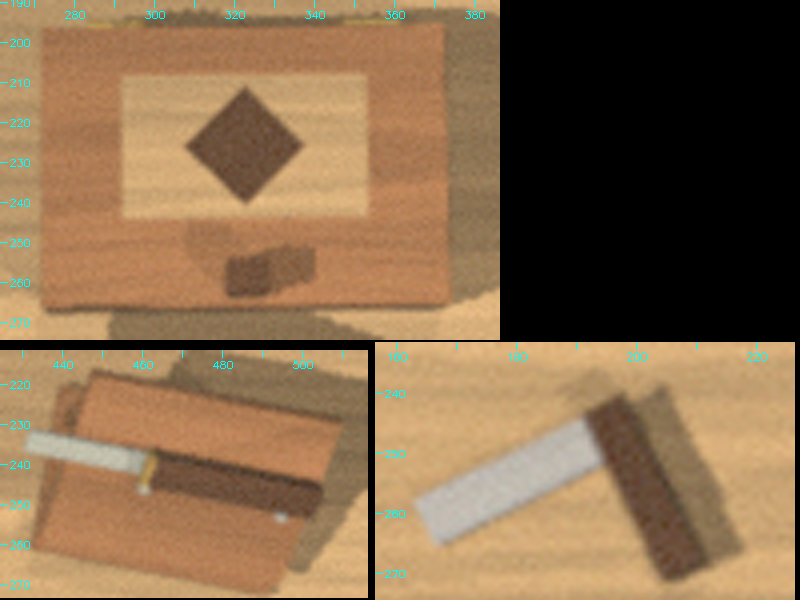

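View pics/sidez.png

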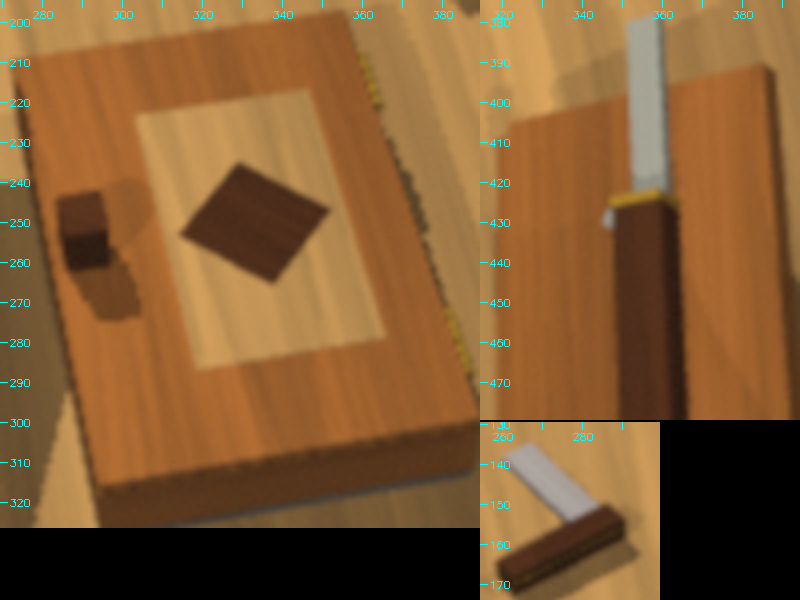

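The crops confirm both tools. The square has a dark stock and grey blade, with its tip at top (165,262). The chisel has a dark handle and steel blade and leans on two pins, with its tip at top (431,234). The case lid's front is towards the robot, with its handle at top (323,258).

```bash
cat > m.py <<'E'
from h import *
load()
T,S="top","side"
case=[(T,(98,141,58),(271.5,196.2)),(T,(98,-141,58),(372.2,195.5)),(T,(-98,-141,58),(373.7,265.2)),(T,(-98,141,58),(272.2,266)),
(S,(-98,141,58),(273.25,208.75)),(S,(98,141,58),(355.75,197)),(S,(98,-141,58),(389.25,299)),(S,(-98,-141,58),(294,316)),(S,(-80,0,92),(290,247.75))]
sq=[(T,(45,101,5),(163.2,258.3)),(T,(21,101,5),(167.5,265.3)),(T,(45,11,18),(191.3,243.2)),(T,(-45,11,18),(204,271.5)),(T,(-45,-11,0),(212,268.2)),(T,(45,-11,0),(198.7,240.2)),
(S,(21,101,5),(261.5,137.75)),(S,(45,101,5),(267.75,134.75)),(S,(-45,11,18),(258.75,165.25)),(S,(45,11,18),(286.5,150)),(S,(45,-11,18),(290.75,153.25)),(S,(45,-11,0),(290.5,157.5)),(S,(-45,-11,0),(262.5,172.3))]
# swap check for blade tip orientation handled by residuals
ch=[(T,(8,140,5),(432,232)),(T,(-8,140,5),(430.75,236.25)),(T,(12,60,18),(464,237)),(T,(12,-60,18),(505,245)),(T,(-12,-60,18),(504,253.25)),(T,(-12,60,18),(463,245.5)),
(S,(-8,140,5),(351.25,380)),(S,(8,140,5),(360,379.5)),(S,(-12,60,18),(348.25,425.25)),(S,(12,60,18),(361.5,424.5))]
def tilt(x,p): return (R.from_euler("z",x[3])*R.from_euler("y",-.611)).apply(np.atleast_2d(p))+x[:3]
np.set_printoptions(precision=4,suppress=True)
if __name__=="__main__":
  for n,o,m,x0 in(("case",case,flat,(.5,0,0,0)),("sq",sq,flat,(.5,.4,0,0)),("ch",ch,tilt,(.5,-.4,.08,0))):
    x,r=fit(m,o,x0); print(n,x); print(r.round(1).tolist())
E
python3 m.py
```

```text
case [ 0.5168  0.0283 -0.0013  0.0193]
[[-0.1, -0.2], [0.1, -0.1], [0.1, 0.2], [-1.0, 0.2], [-0.6, 0.2], [0.1, -0.2], [0.8, 0.6], [-0.3, 0.1], [0.2, -0.2]]
sq [0.4458 0.3692 0.0012 0.4745]
[[-0.2, -0.5], [-0.9, -0.0], [-0.6, 0.0], [0.2, 0.2], [0.5, 0.4], [0.4, 0.3], [-1.2, 0.3], [-0.2, -0.3], [-0.8, -1.7], [0.0, -1.0], [0.7, 0.4], [1.1, 1.1], [0.7, 1.1]]
ch [ 0.4883 -0.41    0.0729 -0.1658]
[[0.7, -0.8], [0.4, 0.1], [-1.2, 0.3], [1.8, 0.2], [0.0, -0.5], [-2.7, -0.5], [0.5, 1.4], [-0.5, -0.2], [0.0, 0.4], [-0.8, -1.7]]
```

```bash
cat >> h.py <<'E'
def plan(pos,yang):
    """pos: TCP goal; yang: world angle of tool y. prints roll first, then shift in the frame after the roll, units of 12 cm"""
    s=manip.state(); r=rot(s["tool_rot"]).as_matrix(); a=np.arctan2(r[1,1],r[0,1]); d=(yang-a+np.pi/2)%np.pi-np.pi/2
    y=np.array([np.cos(a+d),np.sin(a+d),0]); z=np.array([0,0,-1]); x=np.cross(y,z); D=np.array(pos)-s["tool_pos"]
    print("t",round(s["time"],2),"roll",round(-d/np.pi,4),"shift",(np.array([x@D,y@D,z@D])/.12).round(3),"pos",s["tool_pos"].round(4),"F",np.round(s["contact_force"],1),"w",round(s["gripper_width"],3),"gf",s["grasp_force"])
E
sed -i 's/(464,237))/(462,236.2))/; s/(463,245.5))/(461,245))/; s/(348.25,425.25)/(347.2,423.75)/; s/(361.5,424.5)/(362,422.5)/' m.py; python3 m.py | tail -2
python3 -m pendant '[[1,[0,0,0],-0.04],[1,[0,0,0],-0.08],[1,[0,0,0],-0.099],[1,[0,0,0],-0.099]]'
for i in 1; do python3 -m pendant '[[1,[-0.14,-0.32,0],0],[1,[-0.27,-0.64,0],0],[1,[-0.41,-0.96,0],0]]'; done
python3 -c "
from h import *
plan((.4368,.0268,.105),np.pi/2+.0193)"
```

```text
ch [ 0.4883 -0.4086  0.073  -0.1672]
[[0.2, -0.9], [-0.1, -0.0], [0.3, 1.1], [1.3, 0.2], [-0.5, -0.5], [-1.2, -0.1], [0.5, 0.6], [-0.5, -1.0], [1.0, 1.0], [-1.4, -0.6]]
time: 0.6
tool_pos: [0.1791, 0.5986, 0.231]
tool_rot: [-0.0, -0.01, 1.0, -0.0]
contact_force: [0.1, -0.3, -0.1]
gripper_width: 0.998
grasp_force: 0.0
time: 0.9
tool_pos: [0.2308, 0.4833, 0.2309]
tool_rot: [-0.0, -0.01, 1.0, -0.0]
contact_force: [1.4, 0.4, 0.6]
gripper_width: 1.001
grasp_force: 0.0
t 0.9 roll 0.0001 shift [-1.643 -3.837  1.049] pos [0.2308 0.4833 0.2309] F [1.4 0.4 0.6] w 1.001 gf 0.0
```

```bash
python3 -m pendant '[[1,[-0.14,-0.32,0],0],[1,[-0.27,-0.64,0],0],[1,[-0.41,-0.96,0],0]]' >/dev/null
python3 -m pendant '[[1,[-0.14,-0.32,0],0],[1,[-0.27,-0.64,0],0],[1,[-0.41,-0.96,0],0]]' >/dev/null
python3 -m pendant '[[1,[-0.14,-0.32,0],0],[1,[-0.27,-0.64,0],0],[1,[-0.41,-0.96,0],0]]' >/dev/null
python3 -m pendant '[[1,[-0.14,-0.32,0.1],0],[1,[-0.27,-0.64,0.3],0],[1,[-0.41,-0.96,0.6],0],[1,[-0.41,-0.96,0.9],0],[1,[-0.41,-0.96,0.9],0],[1,[-0.41,-0.96,0.9],0]]'
python3 -c "
from h import *
plan((.4368,.0268,.065),np.pi/2+.0193)
for t in np.arange(.12,1.81,.12):
  print(round(t,2),round(-(178*(1-np.cos(t))+34*np.sin(t))/120,3),round(-(178*np.sin(t)-34*(1-np.cos(t)))/120,3))
"
```

```text
time: 2.4
tool_pos: [0.4362, 0.0281, 0.1232]
tool_rot: [-0.001, -0.01, 1.0, 0.0]
contact_force: [0.2, 0.4, 0.2]
gripper_width: 0.999
grasp_force: 0.0
t 2.4 roll 0.0 shift [-0.004 -0.011  0.485] pos [0.4362 0.0281 0.1232] F [0.2 0.4 0.2] w 0.999 gf 0.0
0.12 -0.045 -0.176
0.24 -0.11 -0.344
0.36 -0.195 -0.504
0.48 -0.298 -0.653
0.6 -0.419 -0.788
0.72 -0.555 -0.908
0.84 -0.704 -1.01
0.96 -0.865 -1.094
1.08 -1.034 -1.158
1.2 -1.21 -1.202
1.32 -1.39 -1.224
1.44 -1.571 -1.224
1.56 -1.751 -1.203
1.68 -1.927 -1.16
1.8 -2.096 -1.097
```

```bash
python3 -m pendant '[[0.6,[0,-0.01,0.25],0],[0.6,[0,-0.01,0.48],0],[0.6,[0,-0.01,0.48],0],[0,[0,-0.01,0.48],0],[0,[0,-0.01,0.48],0],[0,[0,-0.01,0.48],0],[0,[0,-0.01,0.48],0],[0,[0,-0.01,0.48],0]]'
python3 -m pendant '[[0,[0,0,0],0],[0,[0,0,0],0]]'
python3 -m pendant '[[0,[-0.02,0,-0.09],0],[0,[-0.045,0,-0.176],0],[0,[-0.045,0,-0.176],0]]'
```

```text
time: 3.2
tool_pos: [0.4386, 0.0255, 0.069]
tool_rot: [0.002, -0.011, 1.0, -0.002]
contact_force: [-2.0, -5.8, 2.2]
gripper_width: 0.317
grasp_force: 60.2
time: 3.4
tool_pos: [0.4386, 0.0255, 0.0689]
tool_rot: [0.002, -0.011, 1.0, -0.002]
contact_force: [-1.4, -5.1, 3.4]
gripper_width: 0.317
grasp_force: 60.2
time: 3.7
tool_pos: [0.4444, 0.0256, 0.0902]
tool_rot: [0.003, -0.011, 1.0, -0.002]
contact_force: [2.9, -5.8, -4.1]
gripper_width: 0.316
grasp_force: 59.8
```

```bash
python3 -m pendant '[[0,[-0.065,0,-0.168],0],[0,[-0.15,0,-0.328],0],[0,[-0.253,0,-0.477],0],[0,[-0.374,0,-0.612],0],[0,[-0.51,0,-0.732],0],[0,[-0.659,0,-0.834],0],[0,[-0.82,0,-0.918],0],[0,[-0.989,0,-0.982],0]]'
python3 -m pendant '[[0,[-0.176,0,-0.044],0],[0,[-0.356,0,-0.066],0],[0,[-0.537,0,-0.066],0],[0,[-0.717,0,-0.045],0],[0,[-0.893,0,-0.002],0],[0,[-1.0,0,0.035],0],[0,[-1.0,0,0.035],0],[0,[-1.0,0,0.035],0]]'
```

```text
time: 4.5
tool_pos: [0.5601, 0.0283, 0.2052]
tool_rot: [-0.002, -0.01, 1.0, -0.001]
contact_force: [-1.3, -4.8, -7.3]
gripper_width: 0.315
grasp_force: 59.4
time: 5.3
tool_pos: [0.681, 0.0311, 0.2022]
tool_rot: [0.001, -0.01, 1.0, -0.001]
contact_force: [-0.6, -4.0, 1.6]
gripper_width: 0.31
grasp_force: 60.1
```

```bash
python3 -m pendant '[[0.3,[0,0,0],0],[0.5,[0,0,0],0],[0.7,[0,0,0],0],[0.9,[0,0,0],0],[1,[0,0,0],0],[1,[0,0,0],0],[1,[0,0,-0.3],0],[1,[0,0,-0.6],0],[1,[0,0,-0.6],0]]'
python3 - <<'E'
from m import *
x,_=fit(tilt,ch,(.5,-.4,.08,0)); Rm=(R.from_euler("z",x[3])*R.from_euler("y",-.611)).as_matrix()
for n,uv in(("side",(357,397.3)),("side",(386.75,390.75)),("side",(318.75,405)),("top",(441.25,235.25)),("top",(447,217)),("top",(432.7,261.5))):
    K,r,e=CAM[n]; d=r.apply(np.linalg.inv(K)@[uv[0],uv[1],1]); nn=Rm[:,2]
    P=e+d*((x[:3]-e)@nn/(d@nn)); print(n,uv,(Rm.T@(P-x[:3])*1000).round(1),P.round(4))
print((tilt(x,[[0,.125,0]])),tilt(x,[[0,.14,0]]))
t=grab("top");s=grab("side")
c=np.zeros((600,800,3),np.uint8)
tile(c,t,262,130,125,145,3,0,0); tile(c,s,270,150,120,180,3,400,0); cv2.imwrite("pics/open.png",c)
plan((.6,-.2,.3),np.pi/2+.019)
E
```

```text
time: 6.2
tool_pos: [0.6836, 0.0315, 0.2802]
tool_rot: [0.006, -0.01, 1.0, -0.0]
contact_force: [0.2, -0.4, 1.7]
gripper_width: 1.0
grasp_force: 0.0
side (357, 397.3) [ -2.2 110.1  -0. ] [ 0.5049 -0.2998  0.0717]
side (386.75, 390.75) [ 56.2 108.4  -0. ] [ 0.5518 -0.3094  0.1052]
side (318.75, 405) [-82.8 113.6  -0. ] [ 0.4404 -0.2853  0.0255]
top (441.25, 235.25) [ -1.8 111.8   0. ] [ 0.5055 -0.2982  0.0719]
top (447, 217) [ 54.8 111.1   0. ] [ 0.5511 -0.3065  0.1044]
top (432.7, 261.5) [-87.2 113.4   0. ] [ 0.4368 -0.2849  0.023 ]
[[ 0.5091 -0.2854  0.073 ]] [[ 0.5116 -0.2706  0.073 ]]
t 6.3 roll 0.0004 shift [ 0.716 -1.917 -0.215] pos [0.6815 0.0316 0.2742] F [ 0.3 -0.4  0.1] w 1.004 gf 0.0
```

View pics/open.png

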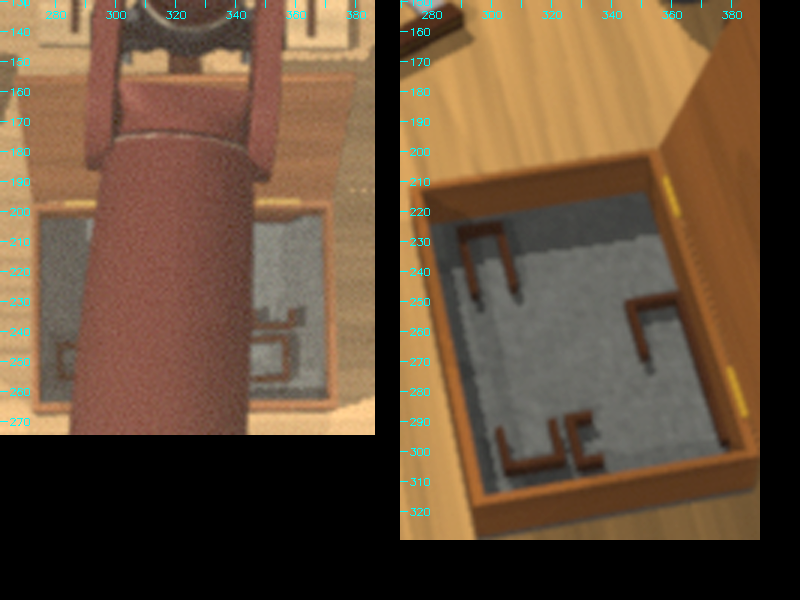

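The lid rests open. I'll grip the chisel by its overhanging blade, at about y=127 mm, because the fingers would hit the board anywhere else. Then I'll lay it flat on the bench and regrip it by the handle.

```bash
python3 -m pendant '[[0.6,[0,-0.3,0],-0.045],[0.5,[0.1,-0.6,0],-0.09],[0.4,[0.25,-0.9,0],-0.135],[0.4,[0.5,-1,0],-0.18],[0.4,[0.7,-1,0],-0.225],[0.4,[0.9,-1,0],-0.27],[0.4,[1,-1,0],-0.315],[0.4,[1,-1,0],-0.36],[0.4,[1,-1,0],-0.405],[0.4,[1,-1,0],-0.441]]'
python3 -c "
from h import *
plan((.5080,-.2832,.068),np.pi-.167)"
```

```text
time: 7.3
tool_pos: [0.5698, -0.0585, 0.2695]
tool_rot: [-0.012, -0.623, 0.782, -0.008]
contact_force: [0.8, 0.9, -0.3]
gripper_width: 0.394
grasp_force: 0.0
t 7.3 roll -0.0185 shift [1.932 0.197 1.679] pos [ 0.5698 -0.0585  0.2695] F [ 0.8  0.9 -0.3] w 0.394 gf 0.0
```

```bash
python3 -m pendant '[[0.4,[0.3,0,0],0],[0.4,[0.6,0.05,0.2],0],[0.4,[0.9,0.1,0.4],0],[0.4,[0.9,0.1,0.6],0],[0.4,[0.9,0.1,0.6],0]]' >/dev/null
python3 -c "
from h import *
plan((.5080,-.2832,.068),np.pi-.167)"
```

```text
t 7.8 roll -0.0397 shift [1.479 0.092 1.067] pos [ 0.5484 -0.11    0.196 ] F [ 0.7  0.2 -1.3] w 0.402 gf 0.0
```

```bash
python3 -m pendant '[[0.4,[0.25,0,0],-0.02],[0.4,[0.5,0,0],-0.04],[0.4,[0.75,0,0],-0.04],[0.4,[0.9,0,0],-0.04],[0.4,[0.9,0,0],-0.04],[0.4,[0.9,0,0],-0.04]]' >/dev/null
python3 -c "
from h import *
plan((.5080,-.2832,.068),np.pi-.167)"
```

```text
t 8.4 roll -0.0245 shift [1.545 0.1   1.059] pos [ 0.5507 -0.1024  0.1951] F [-0.6 -0.6 -0.3] w 0.398 gf 0.0
```

```bash
python3 -c "
from h import *
s=manip.state(); print(s['joint_pos'].round(3), rot(s['tool_rot']).as_matrix().round(3))"
```

```text
[-0.257 -0.07   1.799 -0.122  1.409 -3.135] [[-0.24  -0.97  -0.026]
 [-0.963  0.241 -0.117]
 [ 0.12  -0.003 -0.993]]
```

Joint 6 hit its limit, so I'll turn the other way; a half turn gives the same grasp.

```bash
python3 -m pendant '[[0.4,[0,0,-0.2],0.045],[0.4,[0,0,-0.2],0.09],[0.4,[0,0,-0.2],0.135],[0.4,[0,0,-0.2],0.18],[0.4,[0,0,-0.2],0.225],[0.4,[0,0,-0.2],0.27],[0.4,[0,0,-0.2],0.315],[0.4,[0,0,-0.2],0.36],[0.4,[0,0,-0.2],0.405],[0.4,[0,0,-0.2],0.45]]' >/dev/null
python3 -m pendant '[[0.4,[0,0,0],0.045],[0.4,[0,0,0],0.09],[0.4,[0,0,0],0.135],[0.4,[0,0,0],0.18],[0.4,[0,0,0],0.225],[0.4,[0,0,0],0.27],[0.4,[0,0,0],0.315],[0.4,[0,0,0],0.36],[0.4,[0,0,0],0.405],[0.4,[0,0,0],0.45]]'
python3 -c "
from h import *
plan((.5080,-.2832,.068),-.167)
s=manip.state(); print(s['joint_pos'].round(3), rot(s['tool_rot']).as_matrix().round(3))"
```

```text
time: 10.4
tool_pos: [0.5512, -0.0999, 0.2187]
tool_rot: [0.03, 0.683, 0.728, -0.052]
contact_force: [0.2, 0.5, -0.4]
gripper_width: 0.401
grasp_force: 0.0
t 10.4 roll 0.0728 shift [-1.566 -0.101  1.256] pos [ 0.5512 -0.0999  0.2187] F [ 0.2  0.5 -0.4] w 0.401 gf 0.0
[-0.252 -0.086  1.775 -0.121  1.45  -0.301] [[-0.065  0.998 -0.027]
 [ 0.991  0.062 -0.117]
 [-0.115 -0.034 -0.993]]
```

The tilt picked up at the joint limit has stayed (joint 4 is at -0.12). I'll undo it at joint 6's opposite limit.

```bash
python3 -m pendant '[[0.4,[0,0,0],0.045],[0.4,[0,0,0],0.09],[0.4,[0,0,0],0.135],[0.4,[0,0,0],0.18],[0.4,[0,0,0],0.225],[0.4,[0,0,0],0.27],[0.4,[0,0,0],0.315],[0.4,[0,0,0],0.36],[0.4,[0,0,0],0.405],[0.4,[0,0,0],0.45]]' >/dev/null
python3 -m pendant '[[0.4,[0,0,0],0.045],[0.4,[0,0,0],0.09],[0.4,[0,0,0],0.135],[0.4,[0,0,0],0.18],[0.4,[0,0,0],0.225],[0.4,[0,0,0],0.27],[0.4,[0,0,0],0.315],[0.4,[0,0,0],0.36],[0.4,[0,0,0],0.405],[0.4,[0,0,0],0.45]]' >/dev/null
python3 -m pendant '[[0.4,[0,0,0],0.045],[0.4,[0,0,0],0.09],[0.4,[0,0,0],0.135],[0.4,[0,0,0],0.18],[0.4,[0,0,0],0.2],[0.4,[0,0,0],0.2]]'
cat > st.py <<'E'
from h import *
s=manip.state(); print(s['time'],s['joint_pos'].round(3), s['tool_pos'].round(4)); print(rot(s['tool_rot']).as_matrix().round(3))
E
python3 st.py
```

```text
time: 13.0
tool_pos: [0.5502, -0.1035, 0.2192]
tool_rot: [-0.045, -0.617, 0.785, -0.037]
contact_force: [-0.3, 0.1, 0.7]
gripper_width: 0.399
grasp_force: 0.0
13.0 [-0.26  -0.088  1.776 -0.118  1.45   3.134] [ 0.5502 -0.1035  0.2192]
[[-0.235 -0.972 -0.026]
 [-0.965  0.237 -0.114]
 [ 0.117 -0.002 -0.993]]
```

```bash
python3 -m pendant '[[0.4,[0,0,0],0.045],[0.4,[0,0,0],0.09],[0.4,[0,0,0],0.135]]' >/dev/null; python3 st.py
```

```text
13.3 [-0.443 -0.149  1.825 -0.022  1.434  3.135] [ 0.5187 -0.1708  0.2211]
[[-0.42  -0.907  0.019]
 [-0.907  0.42  -0.034]
 [ 0.022 -0.032 -0.999]]
```

```bash
python3 -m pendant '[[0.4,[0,0,0],0.03],[0.4,[0,0,0],0.03]]' >/dev/null; python3 st.py
```

```text
13.5 [-0.501 -0.162  1.837  0.     1.434  3.135] [ 0.5067 -0.1925  0.2207]
[[-0.474 -0.88   0.029]
 [-0.88   0.474 -0.015]
 [-0.    -0.032 -0.999]]
```

```bash
python3 -m pendant '[[0.4,[0.2,-0.1,0],-0.045],[0.4,[0.4,-0.2,0],-0.09],[0.4,[0.6,-0.3,0],-0.135],[0.4,[0.66,-0.37,0],-0.18],[0.4,[0.66,-0.37,0],-0.225],[0.4,[0.66,-0.37,0],-0.27],[0.4,[0.66,-0.37,0],-0.315],[0.4,[0.66,-0.37,0],-0.36],[0.4,[0.66,-0.37,0],-0.405],[0.4,[0.66,-0.37,0],-0.45]]' >/dev/null
python3 -m pendant '[[0.4,[0,0,0],-0.045],[0.4,[0,0,0],-0.09],[0.4,[0,0,0],-0.135],[0.4,[0,0,0],-0.18],[0.4,[0,0,0],-0.225],[0.4,[0,0,0],-0.27],[0.4,[0,0,0],-0.315],[0.4,[0,0,0],-0.36],[0.4,[0,0,0],-0.405],[0.4,[0,0,0],-0.45]]' >/dev/null
python3 -m pendant '[[0.4,[0,0,0],-0.045],[0.4,[0,0,0],-0.09],[0.4,[0,0,0],-0.135],[0.4,[0,0,0],-0.18],[0.4,[0,0,0],-0.206],[0.4,[0,0,0],-0.206]]' >/dev/null
python3 st.py;python3 -c "
from h import *
plan((.5080,-.2832,.068),-.167)"
```

```text
16.1 [-0.633 -0.064  1.745  0.006  1.429 -0.478] [ 0.5101 -0.2806  0.222 ]
[[ 0.155  0.987  0.029]
 [ 0.988 -0.155 -0.014]
 [-0.01   0.031 -0.999]]
t 16.1 roll 0.0036 shift [-0.025 -0.014  1.283] pos [ 0.5101 -0.2806  0.222 ] F [-1.   0.3  0.5] w 0.4 gf 0.0
```

```bash
sed -i 's/^    y=np.array(\[np.cos(a+d).*$/    A=r@R.from_euler("z",-d).as_matrix(); x,y,z=A.T; D=np.array(pos)-s["tool_pos"]/' h.py
python3 -c "
from h import *
plan((.5080,-.2832,.090),-.167)"
python3 -m pendant '[[0.4,[-0.02,-0.05,0.3],0.004],[0.4,[-0.02,-0.05,0.6],0.004],[0.4,[-0.02,-0.05,0.85],0.004],[0.4,[-0.02,-0.05,1],0.004],[0.4,[-0.02,-0.05,1],0.004],[0.4,[-0.02,-0.05,1],0.004]]' >/dev/null
python3 - <<'E'
from h import *
plan((.5080,-.2832,.068),-.167)
t=grab("top");s=grab("side")
c=np.zeros((600,800,3),np.uint8)
tile(c,t,415,205,90,75,4,0,0); tile(c,s,310,330,100,150,4,400,0); cv2.imwrite("pics/appr.png",c)
E
```

```text
t 16.1 roll 0.0036 shift [-0.014 -0.048  1.099] pos [ 0.5101 -0.2806  0.222 ] F [-1.   0.3  0.5] w 0.4 gf 0.0
t 16.7 roll -0.0008 shift [ 0.012 -0.003  0.285] pos [ 0.5072 -0.2842  0.1022] F [ 0.5 -0.4  0.8] w 0.401 gf 0.0
```

View pics/appr.png

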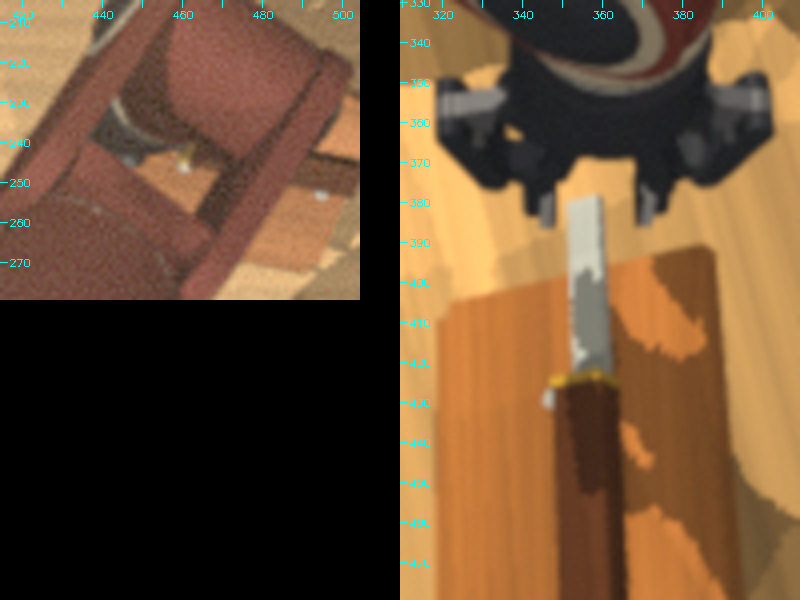

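The side view shows the fingers at (347,380) and (370,380), either side of the blade tip at (359,380). I'll go down and close.

```bash
python3 -m pendant '[[0.4,[0.01,0,0.15],0],[0.4,[0.01,0,0.285],0],[0.4,[0.01,0,0.285],0],[0,[0.01,0,0.285],0],[0,[0.01,0,0.285],0],[0,[0.01,0,0.285],0],[0,[0.01,0,0.285],0],[0,[0.01,0,0.285],0]]'
python3 -m pendant '[[0,[0,0,-0.03],0],[0,[0,0,-0.07],0],[0,[0,0,-0.15],0],[0,[0,0,-0.3],0],[0,[0,0,-0.5],0],[0,[0,0,-0.5],0]]'
python3 - <<'E'
from h import *
s=grab("side")
c=np.zeros((600,800,3),np.uint8)
tile(c,s,290,300,120,180,3,0,0); cv2.imwrite("pics/lift.png",c[:,:400])
plan((.5080,-.2832,.068),-.167)
E
```

```text
time: 17.6
tool_pos: [0.5075, -0.2836, 0.0685]
tool_rot: [0.014, 0.764, 0.645, 0.006]
contact_force: [-4.8, 1.8, 3.4]
gripper_width: 0.138
grasp_force: 58.4
time: 18.2
tool_pos: [0.5089, -0.2845, 0.1327]
tool_rot: [0.019, 0.764, 0.645, 0.007]
contact_force: [0.2, -1.1, -0.2]
gripper_width: 0.136
grasp_force: 58.5
t 18.25 roll -0.0006 shift [ 0.011 -0.018  0.52 ] pos [ 0.5079 -0.2838  0.1305] F [-0.5 -0.5 -1.9] w 0.134 gf 58.48725646734238
```

View pics/lift.png

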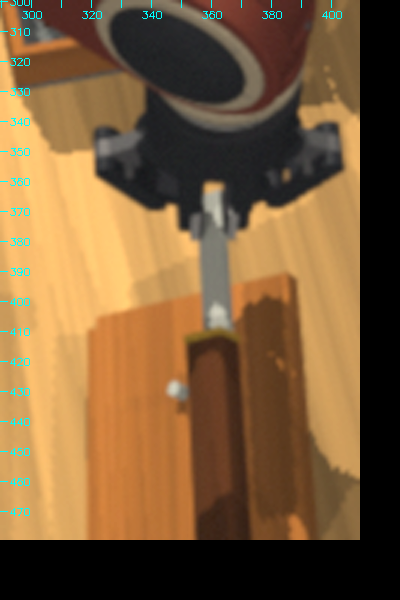

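The reading of 0.136 means the blade turned steeper on closing, to about 60°. I'll carry it to free bench in front of the case and ease it flat there: lower edge on the bench, then shift and open slowly.

```bash
python3 -m pendant '[[0,[0.2,-0.13,0],0],[0,[0.45,-0.26,0],0],[0,[0.7,-0.4,0],0],[0,[0.9,-0.53,0],0],[0,[0.9,-0.53,0],0]]' >/dev/null
python3 -m pendant '[[0,[0.2,-0.13,0],0],[0,[0.45,-0.26,0],0],[0,[0.7,-0.4,0],0],[0,[0.9,-0.53,0],0],[0,[0.9,-0.53,0],0]]' >/dev/null
python3 -m pendant '[[0,[0.2,-0.13,0],-0.02],[0,[0.45,-0.26,0],-0.04],[0,[0.7,-0.4,0],-0.059],[0,[0.9,-0.53,0],-0.059],[0,[0.9,-0.53,0],-0.059],[0,[0.9,-0.53,0],-0.059]]'
python3 st.py
python3 - <<'E'
from h import *
plan((.372,.067,.015),.019)
s=grab("side"); np.save("s1.npy",s)
p=proj("side",[[.372,-.12,.07],[.372,.067,.07]]); print(p)
c=np.zeros((600,800,3),np.uint8)
tile(c,s,200,180,160,200,3,0,0); cv2.imwrite("pics/carry.png",c[:,:480])
E
```

```text
time: 19.85
tool_pos: [0.3733, 0.0684, 0.1185]
tool_rot: [0.016, 0.701, 0.713, 0.005]
contact_force: [-0.2, -1.2, -1.2]
gripper_width: 0.138
grasp_force: 58.6
19.85 [-0.004 -0.533  2.291 -0.015  1.355 -0.018] [0.3733 0.0684 0.1185]
[[-0.017  0.999  0.029]
 [ 1.     0.017 -0.015]
 [-0.016  0.029 -0.999]]
t 19.85 roll -0.0006 shift [ 0.002 -0.036  0.862] pos [0.3733 0.0684 0.1185] F [-0.2 -1.2 -1.2] w 0.138 gf 58.60844761133194
[[268.55676458 318.99866325]
 [257.81780635 242.62137931]]
```

View pics/carry.png

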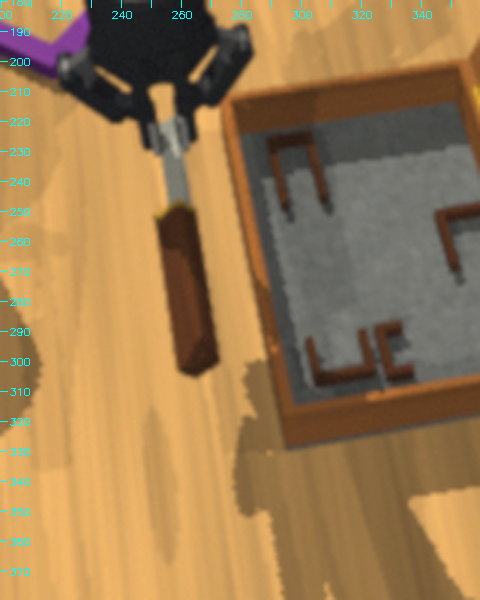

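The side view shows the chisel held level, with its handle end at (265,303). I'll fit its tilt numerically, by its visible faces, before setting it down.

```bash
cat > chfit.py <<'E'
from h import *
from scipy.optimize import minimize
def boxfaces(c0,c1):
    a,b=np.array(c0),np.array(c1); F=[]
    for ax in range(3):
        for sgn,v in((-1,a),(1,b)):
            i,j=[k for k in range(3) if k!=ax]; P=[]
            for p,q in((a,a),(b,a),(b,b),(a,b)):
                t=np.zeros(3); t[ax]=v[ax]; t[i]=p[i]; t[j]=q[j]; P.append(t)
            n=np.zeros(3); n[ax]=sgn; F.append((np.array(P),n))
    return F
FAC=boxfaces((-.012,-.060,0),(.012,.055,.018))
def run(img,x0,roi,S=4,cam="side",faces=FAC,steps=(.2,.05,.05,.004,.006,.004)):
    u0,v0,w,h=roi; I=cv2.GaussianBlur(img,(3,3),0)[v0:v0+h,u0:u0+w].astype(float).reshape(-1,3)
    eye=CAM[cam][2]
    def cost(x):
        r=R.from_euler("z",x[2])*R.from_euler("x",x[1])*R.from_euler("y",-x[0]); A=[]
        for P,n in faces:
            W=r.apply(P)+x[3:]
            if r.apply(n)@(eye-W.mean(0))<=0: continue
            m=np.zeros((h*S,w*S),np.uint8); q=((proj(cam,W)+.5-[u0,v0])*S*16).round().astype(int)
            cv2.fillPoly(m,[q],255,shift=4); A.append(cv2.resize(m,(w,h),interpolation=cv2.INTER_AREA).ravel()/255.)
        A=np.array(A).T; B=np.c_[A,1-A.sum(1)]
        c,*_=np.linalg.lstsq(B,I,rcond=None); return ((B@c-I)**2).mean()
    sx=np.vstack([x0]+[np.array(x0)+np.eye(6)[i]*steps[i] for i in range(6)])
    s=minimize(cost,x0,method="Nelder-Mead",options=dict(initial_simplex=sx,maxiter=700,xatol=1e-4,fatol=1e-3)); return s.x,s.fun
E
python3 - <<'E'
from chfit import *
load(); np.set_printoptions(precision=4,suppress=True); s=np.load("s1.npy")
for p in(.1,.4,.7,1.,1.3,1.57):
    x,f=run(s,(p,0,.02,.375,-.058,.118),(246,246,32,66)); print(p,x,round(f,1))
E
```

```text
0.1 [ 0.248   0.0234  0.0121  0.3734 -0.0542  0.1199] 106.3
0.4 [ 0.2715  0.0433  0.0154  0.3736 -0.0541  0.1201] 105.7
0.7 [ 0.3856  0.0275  0.0154  0.3753 -0.0533  0.1181] 121.1
1.0 [ 1.075   0.0238  0.015   0.3785 -0.051   0.1194] 112.0
1.3 [ 1.0692  0.0421  0.0176  0.3784 -0.0517  0.1207] 108.0
1.57 [ 1.0752  0.0628  0.0159  0.3785 -0.0516  0.1218] 108.3
```

Run:
```python
from chfit import *
load(); np.set_printoptions(precision=4,suppress=True); s=np.load("s1.npy")
F=FAC+boxfaces((-.008,.064,0),(.008,.098,.005))[4:]+[]
for p in(.2,.3,.6,.8,1.,1.1,1.3):
    x,f=run(s,(p,.03,.016,.374+.004*(p>.6),-.054,.12),(246,236,32,76),faces=F); print(p,x,round(f,1))
# blade profile
for v in(236,239,242): print(v,s[v,250:272].sum(1))
```

```text
0.2 [ 0.2809  0.0399  0.0069  0.3742 -0.0542  0.1198] 100.1
0.3 [ 0.3065  0.0429  0.0091  0.3743 -0.054   0.1193] 99.2
0.6 [ 0.2724  0.0579 -0.0016  0.374  -0.0587  0.1269] 104.2
0.8 [ 1.0128  0.0351  0.0093  0.378  -0.0523  0.1207] 122.3
1.0 [ 1.0473  0.0443  0.0094  0.3783 -0.0522  0.1207] 122.5
1.1 [ 1.0767  0.0482  0.0149  0.3785 -0.0529  0.1221] 122.2
1.3 [ 1.0958  0.0556  0.0167  0.3785 -0.0534  0.1241] 123.5
236 [349 362 376 373 314 255 247 249 247 249 235 260 300 316 320 325 330 333
 345 358 362 358]
239 [343 349 368 382 341 278 250 248 247 248 241 231 272 307 327 336 336 334
 338 351 362 360]
242 [346 346 360 378 374 313 257 251 254 247 248 234 247 286 318 334 337 334
 336 347 356 358]
```

```bash
python3 -m pendant '[[0,[0,-0.01,0.2],0],[0,[0,-0.01,0.45],0],[0,[0,-0.02,0.65],0],[0,[0,-0.02,0.78],0],[0,[0,-0.02,0.85],0],[0,[0,-0.02,0.85],0],[0,[0,-0.02,0.85],0]]' | egrep 'pos|force|width'
for i in 1; do python3 -m pendant '[[0,[0,0,0.017],0],[0,[0,0,0.017],0]]'| egrep 'pos|force|width'; done
python3 -m pendant '[[0,[0,0,0.017],0],[0,[0,0,0.017],0]]'| egrep 'pos|force|width'
python3 -m pendant '[[0,[0,0,0.017],0],[0,[0,0,0.017],0]]'| egrep 'pos|force|width'
```

```text
tool_pos: [0.3743, 0.0667, 0.0174]
contact_force: [0.8, 0.6, -0.5]
gripper_width: 0.136
grasp_force: 58.6
tool_pos: [0.3742, 0.0671, 0.0154]
contact_force: [-0.5, 0.6, -0.4]
gripper_width: 0.14
grasp_force: 58.6
tool_pos: [0.3736, 0.0672, 0.0127]
contact_force: [-0.4, -0.0, -1.7]
gripper_width: 0.138
grasp_force: 58.6
tool_pos: [0.3734, 0.0672, 0.0103]
contact_force: [0.7, 0.2, -0.9]
gripper_width: 0.139
grasp_force: 58.6
```

```bash
python3 -m pendant '[[0,[0,0,0.017],0],[0,[0,0,0.017],0]]'| egrep 'pos|force|width'
python3 -m pendant '[[0,[0,0,0.017],0],[0,[0,0,0.017],0]]'| egrep 'pos|force|width'
python3 -m pendant '[[0,[0,0,0.012],0],[0,[0,0,0.012],0]]'| egrep 'pos|force|width'
```

```text
tool_pos: [0.3734, 0.0671, 0.0082]
contact_force: [0.0, 0.8, -1.6]
gripper_width: 0.135
grasp_force: 58.6
tool_pos: [0.3735, 0.0671, 0.0062]
contact_force: [-0.0, -0.1, -1.8]
gripper_width: 0.138
grasp_force: 58.6
tool_pos: [0.3737, 0.067, 0.0049]
contact_force: [-0.2, -0.2, -1.7]
gripper_width: 0.134
grasp_force: 58.6
```

```bash
python3 -m pendant '[[0,[0,0,0.012],0],[0,[0,0,0.012],0]]'| egrep 'pos|force|width'
python3 -m pendant '[[0,[0,0,0.012],0],[0,[0,0,0.012],0]]'| egrep 'pos|force|width'
python3 - <<'E'
from chfit import *
load(); np.set_printoptions(precision=4,suppress=True); s=grab("side"); np.save("s2.npy",s)
print(proj("side",[[.372,-.12,.01],[.372,.05,.01]]))
F=FAC+boxfaces((-.008,.064,0),(.008,.098,.005))[4:]
p=proj("side",[[.372,-.12,.01],[.372,.03,.01]]); u0=int(p[:,0].min())-12; v0=int(p[1,1])
for q in(.1,.3,1.):
    x,f=run(s,(q,.0,.016,.374,-.058,.006),(u0,v0,34,int(p[0,1])-v0+10),faces=F); print(q,x,round(f,1))
E
```

```text
tool_pos: [0.3738, 0.067, 0.0035]
contact_force: [0.1, 0.2, -1.3]
gripper_width: 0.139
grasp_force: 58.6
tool_pos: [0.374, 0.067, 0.0022]
contact_force: [-0.3, 0.4, -0.5]
gripper_width: 0.139
grasp_force: 58.7
[[270.4279 333.5239]
 [260.8051 264.976 ]]
0.1 [ 0.5825  0.014   0.0307  0.3793 -0.058   0.008 ] 438.0
0.3 [ 0.5216 -0.0326  0.0084  0.3777 -0.0554  0.0044] 450.8
1.0 [ 0.6892  0.0405  0.0137  0.3805 -0.0562  0.0083] 439.7
```

```bash
python3 -m pendant '[[0,[0,0,0.01],0],[0.1,[0,0,0.01],0],[0.14,[0,0,0.01],0],[0.16,[0,0,0.01],0],[0.18,[0,0,0.01],0],[0.2,[0,0,0.01],0],[0.22,[0,0,0.01],0],[0.26,[0,0,0.01],0],[0.32,[0,0,0.01],0],[0.4,[0,0,0.01],0]]'| egrep 'pos|force|width'
python3 -m pendant '[[0.5,[0,0,-0.2],0],[0.6,[0,0,-0.5],0],[0.7,[0,0,-0.9],0],[0.7,[0,0,-0.9],0]]'| egrep 'pos|force|width'
python3 - <<'E'
from chfit import *
load(); s=grab("side"); np.save("s2.npy",s)
c=np.zeros((600,800,3),np.uint8)
tile(c,s,220,210,100,150,4,0,0); cv2.imwrite("pics/laid.png",c[:,:400])
E
```

```text
tool_pos: [0.3704, 0.0669, 0.0002]
contact_force: [-16.9, -0.3, 12.9]
gripper_width: 0.395
grasp_force: 0.4
tool_pos: [0.3754, 0.0686, 0.1163]
contact_force: [1.0, -0.7, 0.7]
gripper_width: 0.703
grasp_force: 0.0
```

View pics/laid.png

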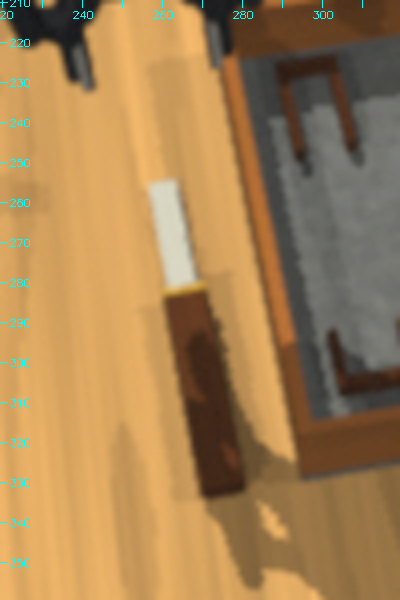

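The side view shows the chisel lying flat on the bench: tip at (260,255), handle end at (276,333). I'll measure it for the regrip.

```bash
python3 - <<'E'
from chfit import *
load(); np.set_printoptions(precision=4,suppress=True); S="side"
o=[(S,(-8,140,5),(256.75,255.5)),(S,(8,140,5),(263.5,254.5)),(S,(-12,60,18),(260.25,282.75)),(S,(12,60,18),(271,281)),(S,(-12,-60,0),(271,333.75)),(S,(12,-60,0),(280.75,332))]
m=lambda x,p: flat((x[0],x[1],0,x[2]),p)
x,r=fit(m,o,(.372,-.06,0)); print(x,r.round(1).tolist())
x4,r=fit(flat,o,(.372,-.06,0,0)); print(x4,r.round(1).tolist())
g=flat((x[0],x[1],0,x[2]),[[0,.03,0]])[0]; print(g)
plan((g[0],g[1],.012),x[2])
E
python3 st.py
```

```text
[ 0.3804 -0.0583  0.0497] [[-0.2, -0.1], [0.0, -0.3], [-0.2, -0.9], [0.1, -1.2], [-0.6, 1.6], [1.2, 1.0]]
[ 0.3805 -0.0432 -0.0239  0.0489] [[-0.0, 0.7], [0.1, 0.5], [-0.0, -0.7], [-0.0, -1.0], [-0.8, 0.4], [0.7, -0.1]]
[ 0.3789 -0.0284  0.    ]
t 23.7 roll -0.0106 shift [-0.795 -0.028  0.856] pos [0.3737 0.0686 0.1132] F [ 0.4  0.1 -0.8] w 0.703 gf 0.0
23.7 [-0.004 -0.533  2.3   -0.015  1.337 -0.017] [0.3737 0.0686 0.1132]
[[-0.016  0.999  0.038]
 [ 1.     0.016 -0.014]
 [-0.015  0.038 -0.999]]
```

```bash
python3 -m pendant '[[0.42,[-0.3,0,0],-0.011],[0.42,[-0.6,-0.02,0],-0.011],[0.42,[-0.795,-0.028,0],-0.011],[0.42,[-0.795,-0.028,0.1],-0.011],[0.42,[-0.795,-0.028,0.3],-0.011],[0.42,[-0.795,-0.028,0.3],-0.011]]'| egrep 'pos|force|width'
python3 -c "
from h import *
plan((.3789,-.0284,.006),.0497)"
```

```text
tool_pos: [0.3665, -0.0261, 0.0696]
contact_force: [-0.8, -0.5, 0.1]
gripper_width: 0.417
grasp_force: 0.0
t 24.3 roll 0.0003 shift [-0.018  0.092  0.532] pos [ 0.3665 -0.0261  0.0696] F [-0.8 -0.5  0.1] w 0.417 gf 0.0
```

```bash
python3 -m pendant '[[0.42,[-0.018,0.092,0],0],[0.42,[-0.018,0.092,0.1],0],[0.42,[-0.018,0.092,0.1],0]]'| egrep 'pos|force|width'
python3 -c "
from h import *
plan((.3789,-.0284,.006),.0497)"; python3 st.py
```

```text
tool_pos: [0.3799, -0.0282, 0.0606]
contact_force: [0.0, 0.7, -0.9]
gripper_width: 0.42
grasp_force: 0.0
t 24.6 roll 0.0007 shift [ 0.006 -0.019  0.454] pos [ 0.3799 -0.0282  0.0606] F [ 0.   0.7 -0.9] w 0.42 gf 0.0
24.6 [-0.266 -0.441  2.333 -0.007  1.222 -0.315] [ 0.3799 -0.0282  0.0606]
[[-0.051  0.998  0.024]
 [ 0.999  0.052 -0.013]
 [-0.014  0.024 -1.   ]]
```

```bash
python3 -m pendant '[[0.42,[0,-0.01,0.2],0],[0.42,[0,-0.018,0.4],0],[0.42,[0,-0.018,0.45],0],[0.35,[0,-0.018,0.45],0],[0.3,[0,-0.018,0.45],0],[0.2,[0,-0.018,0.45],0],[0,[0,-0.018,0.45],0],[0,[0,-0.018,0.45],0],[0,[0,-0.018,0.45],0]]'| egrep 'pos|force|width'
python3 -m pendant '[[0,[0,0,-0.03],0],[0,[0,0,-0.1],0],[0,[0,0,-0.3],0],[0,[0,0,-0.6],0],[0,[0,0,-0.9],0],[0,[0,0,-0.9],0]]'| egrep 'pos|force|width'
python3 - <<'E'
from chfit import *
load(); np.set_printoptions(precision=4,suppress=True); s=grab("side"); np.save("s3.npy",s); st=manip.state(); print(st["tool_pos"])
cv2.imwrite("pics/x.png",s)
plan((.47,.0,.12),.0193)
E
```

```text
tool_pos: [0.3819, -0.0303, 0.0097]
contact_force: [-0.4, 1.0, 6.0]
gripper_width: 0.255
grasp_force: 60.0
tool_pos: [0.3811, -0.0294, 0.1226]
contact_force: [1.6, -0.3, 0.1]
gripper_width: 0.257
grasp_force: 59.2
[ 0.3796 -0.029   0.1197]
t 26.15 roll 0.0101 shift [0.228 0.757 0.02 ] pos [ 0.3796 -0.029   0.1197] F [ 0.8 -0.4 -2.1] w 0.258 gf 59.22906265128404
```

Run:
```python
from chfit import *
load(); np.set_printoptions(precision=4,suppress=True,linewidth=160); s=np.load("s3.npy").astype(np.float32)
T=np.array([.3800,-.029,.1197]); yaw=.0497
def prof(lo,hi,z,off):
    ys=np.arange(lo,hi,2)/1000.; tot=0
    for o in off:
        P=flat((T[0],T[1],T[2]-.0097,yaw),np.c_[np.full(len(ys),o),ys-.028,np.full(len(ys),z)]); q=proj("side",P).astype(np.float32)
        tot=tot+cv2.remap(s,q[:,0],q[:,1],cv2.INTER_LINEAR).reshape(-1,3)
    tot/=len(off)
    for y,c in zip(ys*1000,tot): print(int(y),c.astype(int),end=" ")
    print()
prof(118,160,.005,(-.004,0,.004)); print(); prof(-80,-40,0.0,(-.006,0,.006)); print(); prof(-72,-40,0.018,(-.006,0,.006)); print(); prof(48,70,.018,(-.006,0,.006))
```

```text
118 [17 16 15] 120 [16 15 15] 122 [16 16 15] 124 [17 16 15] 126 [17 16 16] 128 [17 16 15] 130 [16 16 15] 132 [17 16 16] 134 [17 16 16] 136 [16 16 15] 138 [17 16 16] 140 [17 16 16] 142 [19 18 17] 144 [21 20 19] 146 [21 20 20] 148 [22 21 22] 150 [28 28 29] 152 [42 43 45] 154 [55 58 60] 156 [62 66 68] 158 [59 63 65] 

-80 [ 62 113 151] -78 [ 62 113 151] -76 [ 63 113 151] -74 [ 62 113 150] -72 [ 62 112 150] -70 [ 62 112 150] -68 [ 62 112 150] -66 [ 62 112 150] -64 [ 62 112 150] -62 [ 62 112 150] -60 [ 59 107 143] -58 [ 46  85 116] -56 [25 48 70] -54 [12 25 42] -52 [10 22 38] -50 [11 22 41] -48 [12 24 45] -46 [13 25 45] -44 [12 25 45] -42 [12 24 44] 

-72 [ 62 112 149] -70 [ 57 103 138] -68 [ 40  75 103] -66 [19 38 58] -64 [10 22 38] -62 [10 20 38] -60 [11 22 42] -58 [12 24 45] -56 [12 25 45] -54 [12 23 44] -52 [11 23 43] -50 [12 24 44] -48 [12 23 44] -46 [12 23 44] -44 [11 23 44] -42 [11 24 45] 

48 [16 31 58] 50 [16 32 59] 52 [17 34 61] 54 [18 41 69] 56 [23 65 94] 58 [ 39  95 126] 60 [ 70 121 148] 62 [106 140 157] 64 [130 152 160] 66 [135 153 158] 68 [128 143 146]
```

Run:
```python
from m import *
o=[("side",(-70,-100,18),(304.5,308.8)),("side",(-26,-100,18),(323.5,305.5)),("side",(-66,120,18),(288.8,225.5)),("side",(-30,120,18),(302.2,223.2))]
x,r=fit(flat,case,(.5,0,0,0))
for c,p,uv in o: print(proj(c,flat(x,np.array(p)/1000))[0],uv)
x2,r=fit(flat,case+o,(.5,0,0,0)); print(x,x2,r.round(1)[-4:].tolist())
plan((.4689,.0234,.12),.0193)
```

```text
[304.127  306.0971] (304.5, 308.8)
[324.8654 302.5828] (323.5, 305.5)
[288.4996 224.8816] (288.8, 225.5)
[303.6777 222.5921] (302.2, 223.2)
[ 0.5168  0.0283 -0.0013  0.0193] [ 0.5166  0.0279 -0.0025  0.0199] [[-0.4, -2.3], [1.3, -2.5], [-0.4, -0.2], [1.4, -0.2]]
t 26.15 roll 0.0101 shift [0.423 0.752 0.017] pos [ 0.3796 -0.029   0.1197] F [ 0.8 -0.4 -2.1] w 0.258 gf 59.22906265128404
```

```bash
python3 -m pendant '[[0,[0.14,0.25,0],0.01],[0,[0.28,0.5,0],0.01],[0,[0.42,0.75,0],0.01],[0,[0.42,0.75,0],0.01],[0,[0.42,0.75,0],0.01],[0,[0.42,0.75,0],0.01]]'| egrep 'pos|force|width'
python3 -c "
from h import *
plan((.4684,.0234,.045),.0195)"; python3 st.py
```

```text
tool_pos: [0.4636, 0.0262, 0.1168]
contact_force: [0.2, -0.2, -0.9]
gripper_width: 0.256
grasp_force: 59.3
t 26.75 roll -0.0001 shift [-0.016  0.024  0.6  ] pos [0.4636 0.0262 0.1168] F [ 0.2 -0.2 -0.9] w 0.256 gf 59.34577585430816
26.75 [-0.097 -0.265  2.103 -0.012  1.276 -0.112] [0.4636 0.0262 0.1168]
[[-0.019  0.999  0.026]
 [ 1.     0.019 -0.014]
 [-0.015  0.026 -1.   ]]
```

```bash
python3 -m pendant '[[0,[-0.016,0.024,0.2],0],[0,[-0.016,0.024,0.4],0],[0,[-0.016,0.024,0.6],0],[0,[-0.016,0.024,0.6],0],[0,[-0.016,0.024,0.6],0]]'| egrep 'pos|force|width'
python3 - <<'E'
from m import *
plan((.4684,.0234,.0165),.0195)
s=grab("side"); np.save("s4.npy",s); st=manip.state(); T=st["tool_pos"]
for z,lo,hi,off in((0,-80,-40,(-.006,0,.006)),(.018,48,70,(-.006,0,.006))):
    ys=np.arange(lo,hi,2)/1000.; tot=0
    for o in off:
        q=proj("side",flat((T[0],T[1],T[2]-.0097,.0195),np.c_[np.full(len(ys),o),ys-.026,np.full(len(ys),z)])).astype(np.float32)
        tot=tot+cv2.remap(s.astype(np.float32),q[:,0],q[:,1],cv2.INTER_LINEAR).reshape(-1,3)/3
    print([(int(y*1000),c.astype(int).tolist()) for y,c in zip(ys,tot)])
# lateral profile near the handle end
for yy in(-.05,-.03):
    xs=np.arange(-.03,.031,.002); q=proj("side",flat((T[0],T[1],T[2]-.0097,.0195),np.c_[xs,np.full(len(xs),yy-.026),np.full(len(xs),.018)])).astype(np.float32)
    print([(int(x*1000),c.astype(int).sum()) for x,c in zip(xs.round(3),cv2.remap(s.astype(np.float32),q[:,0],q[:,1],cv2.INTER_LINEAR).reshape(-1,3))])
E
```

```text
tool_pos: [0.4692, 0.0231, 0.0463]
contact_force: [0.6, 0.6, -0.3]
gripper_width: 0.259
grasp_force: 59.3
t 27.25 roll -0.0003 shift [ 0.006 -0.013  0.248] pos [0.4692 0.0231 0.0463] F [ 0.6  0.6 -0.3] w 0.259 gf 59.31539585581049
[(-80, [11, 20, 36]), (-78, [16, 23, 37]), (-76, [28, 32, 39]), (-74, [39, 41, 43]), (-72, [46, 48, 48]), (-70, [49, 51, 51]), (-68, [51, 53, 53]), (-66, [51, 54, 54]), (-64, [46, 49, 50]), (-62, [33, 37, 43]), (-60, [18, 25, 38]), (-58, [11, 20, 36]), (-56, [9, 20, 37]), (-54, [11, 22, 41]), (-52, [11, 23, 44]), (-50, [11, 24, 45]), (-48, [11, 24, 44]), (-46, [11, 24, 44]), (-44, [12, 24, 45]), (-42, [11, 24, 46])]
[(48, [17, 35, 63]), (50, [18, 47, 74]), (52, [26, 68, 96]), (54, [39, 86, 113]), (56, [56, 96, 116]), (58, [72, 94, 105]), (60, [78, 91, 96]), (62, [70, 79, 82]), (64, [57, 63, 65]), (66, [38, 42, 43]), (68, [22, 23, 23])]
[(-30, np.int64(209)), (-28, np.int64(210)), (-26, np.int64(205)), (-24, np.int64(205)), (-22, np.int64(207)), (-20, np.int64(212)), (-18, np.int64(213)), (-16, np.int64(182)), (-14, np.int64(138)), (-12, np.int64(122)), (-10
[... 368 characters left out ...]
int64(114)), (28, np.int64(115)), (30, np.int64(123))]
[(-30, np.int64(217)), (-28, np.int64(218)), (-26, np.int64(218)), (-24, np.int64(223)), (-22, np.int64(221)), (-20, np.int64(224)), (-18, np.int64(215)), (-16, np.int64(183)), (-14, np.int64(127)), (-12, np.int64(94)), (-10, np.int64(86)), (-8, np.int64(78)), (-6, np.int64(77)), (-4, np.int64(79)), (-2, np.int64(78)), (0, np.int64(77)), (2, np.int64(78)), (4, np.int64(78)), (6, np.int64(80)), (8, np.int64(85)), (10, np.int64(96)), (12, np.int64(112)), (14, np.int64(118)), (16, np.int64(126)), (18, np.int64(167)), (20, np.int64(201)), (22, np.int64(214)), (24, np.int64(217)), (26, np.int64(217)), (28, np.int64(215)), (30, np.int64(215))]
```

```bash
python3 -m pendant '[[0,[0.006,0.01,0.05],0],[0,[0.006,0.01,0.12],0],[0,[0.006,0.003,0.18],0],[0,[0.006,0.003,0.22],0],[0,[0.006,0.003,0.22],0]]'| egrep 'pos|force|width'
python3 -m pendant '[[0,[0,0,0.013],0],[0,[0,0,0.013],0]]'| egrep 'pos|force|width'
python3 -m pendant '[[0,[0,0,0.013],0],[0,[0,0,0.013],0]]'| egrep 'pos|force|width'
```

```text
tool_pos: [0.4701, 0.0239, 0.0188]
contact_force: [-0.2, -0.2, -1.2]
gripper_width: 0.256
grasp_force: 59.3
tool_pos: [0.4713, 0.0238, 0.0184]
contact_force: [-0.5, 0.2, -1.3]
gripper_width: 0.259
grasp_force: 59.3
tool_pos: [0.4713, 0.0238, 0.0169]
contact_force: [-0.5, -0.9, -1.4]
gripper_width: 0.254
grasp_force: 59.3
```

```bash
python3 -m pendant '[[0,[0,0,0.01],0],[0,[0,0,0.01],0]]'| egrep 'pos|force'
python3 -m pendant '[[0,[0,0,0.01],0],[0,[0,0,0.01],0]]'| egrep 'pos|force'
python3 -m pendant '[[0,[0,0,0.008],0],[0,[0,0,0.008],0]]'| egrep 'pos|force'
```

```text
tool_pos: [0.4714, 0.0238, 0.0158]
contact_force: [-0.1, 0.3, -0.0]
grasp_force: 59.4
tool_pos: [0.4715, 0.0238, 0.0157]
contact_force: [-5.0, 0.6, 9.2]
grasp_force: 60.6
tool_pos: [0.4715, 0.0238, 0.0157]
contact_force: [-8.9, 0.3, 16.3]
grasp_force: 61.5
```

```bash
python3 -m pendant '[[0,[0,0,-0.012],0],[0.26,[0,0,-0.012],0],[0.29,[0,0,-0.012],0],[0.33,[0,0,-0.012],0],[0.4,[0,0,-0.012],0],[0.42,[0,0,-0.012],0],[0.42,[0,0,-0.012],0]]'| egrep 'pos|force|width'
python3 -m pendant '[[0.42,[0,0,-0.1],0],[0.42,[0,0,-0.4],0],[0.42,[0,0,-0.8],0],[0.42,[0,0,-1],0],[0.42,[0,0,-1],0],[0.42,[0,0,-1],0]]'| egrep 'pos|force|width'
python3 - <<'E'
from m import *
plan((.5,.1,.2),np.pi/2+.4745)
s=grab("side"); np.save("s5.npy",s)
E
python3 st.py
```

```text
tool_pos: [0.4712, 0.0238, 0.0148]
contact_force: [-0.5, 0.2, 0.5]
gripper_width: 0.421
grasp_force: 0.0
tool_pos: [0.4682, 0.0255, 0.1359]
contact_force: [-0.2, -0.1, -0.3]
gripper_width: 0.421
grasp_force: 0.0
t 30.1 roll 0.3552 shift [ 0.53  -0.417 -0.535] pos [0.4682 0.0255 0.1359] F [-0.2 -0.1 -0.3] w 0.421 gf 0.0
30.15 [-0.098 -0.277  2.082 -0.012  1.308 -0.114] [0.4673 0.0256 0.1344]
[[-0.019  0.999  0.028]
 [ 1.     0.019 -0.014]
 [-0.015  0.027 -1.   ]]
```

```bash
python3 -m pendant '[[0.5,[0.2,0,-0.1],0.045],[0.5,[0.4,0,-0.2],0.09],[0.5,[0.6,0,-0.2],0.135],[0.5,[0.8,0,-0.2],0.18],[0.5,[1,0,-0.2],0.225],[0.5,[1,0,-0.2],0.27],[0.5,[1,0,-0.2],0.315],[0.5,[1,0,-0.2],0.355],[0.5,[1,0,-0.2],0.355]]'| egrep 'pos|force'
python3 -c "
from h import *
plan((.4496,.3701,.10),-1.097)"; python3 st.py
```

```text
tool_pos: [0.4635, 0.1457, 0.1547]
contact_force: [-0.2, -0.1, 0.1]
grasp_force: 0.0
t 31.05 roll 0.0004 shift [ 0.744 -1.728  0.425] pos [0.4635 0.1457 0.1547] F [-0.2 -0.1  0.1] w 0.5 gf 0.0
31.05 [ 0.162 -0.244  2.019 -0.019  1.344  1.262] [0.4635 0.1457 0.1547]
[[ 0.889  0.457  0.024]
 [ 0.458 -0.889 -0.015]
 [ 0.015  0.025 -1.   ]]
```

```bash
python3 -m pendant '[[0.5,[0.12,-0.29,0],0],[0.5,[0.25,-0.58,0],0],[0.5,[0.37,-0.86,0],0],[0.5,[0.37,-0.86,0],0]]'| egrep 'pos|force'
python3 -m pendant '[[0.5,[0.12,-0.29,0],0],[0.5,[0.25,-0.58,0.2],0],[0.5,[0.37,-0.86,0.4],0],[0.5,[0.37,-0.86,0.4],0],[0.5,[0.37,-0.86,0.4],0]]'| egrep 'pos|force'
python3 - <<'E'
from m import *
x,r=fit(flat,sq,(.5,.4,0,0)); print(x)
plan((.4496,.3701,.008),-1.097)
for n in("top","side"):
    im=grab(n); np.save(f"q_{n}.npy",im)
E
python3 st.py
```

```text
tool_pos: [0.4559, 0.2606, 0.1538]
contact_force: [0.2, -0.3, -0.9]
grasp_force: 0.0
tool_pos: [0.4499, 0.3685, 0.1034]
contact_force: [0.1, -0.3, 0.5]
grasp_force: 0.0
[0.4458 0.3692 0.0012 0.4745]
t 31.95 roll 0.0011 shift [-0.008 -0.035  0.794] pos [0.4499 0.3685 0.1034] F [ 0.1 -0.3  0.5] w 0.501 gf 0.0
32.05 [ 0.57   0.055  1.829 -0.03   1.242  1.676] [0.4514 0.3684 0.1058]
[[ 0.889  0.457  0.029]
 [ 0.457 -0.889 -0.015]
 [ 0.019  0.026 -0.999]]
```

```bash
python3 -m pendant '[[0.5,[0,-0.02,0.3],0.001],[0.5,[0,-0.03,0.55],0.001],[0.5,[-0.005,-0.03,0.7],0.001],[0.5,[-0.005,-0.03,0.79],0.001],[0.4,[-0.005,-0.03,0.79],0.001],[0.3,[-0.005,-0.03,0.79],0.001],[0.2,[-0.005,-0.03,0.79],0.001],[0,[-0.005,-0.03,0.79],0.001],[0,[-0.005,-0.03,0.79],0.001],[0,[-0.005,-0.03,0.79],0.001]]'| egrep 'pos|force|width'
python3 st.py
python3 -m pendant '[[0,[0,0,-0.03],0],[0,[0,0,-0.1],0],[0,[0,0,-0.3],0],[0,[0,0,-0.6],0],[0,[0,0,-0.9],0],[0,[0,0,-0.9],0]]'| egrep 'pos|force|width'
```

```text
tool_pos: [0.4528, 0.3715, 0.0126]
contact_force: [-0.8, -1.5, 6.4]
gripper_width: 0.23
grasp_force: 59.4
33.05 [ 0.574  0.186  1.862 -0.032  1.074  1.687] [0.4528 0.3715 0.0126]
[[ 0.89   0.454  0.032]
 [ 0.455 -0.891 -0.013]
 [ 0.022  0.026 -0.999]]
tool_pos: [0.4516, 0.3748, 0.1257]
contact_force: [0.6, 0.2, -0.3]
gripper_width: 0.231
grasp_force: 58.8
```

```bash
python3 -m pendant '[[0,[-0.05,0.2,0],0.04],[0,[-0.1,0.45,0],0.08],[0,[-0.16,0.7,0],0.12],[0,[-0.21,0.9,0],0.145],[0,[-0.21,0.9,0],0.145],[0,[-0.21,0.9,0],0.145]]' >/dev/null
python3 -m pendant '[[0,[0.06,0.28,0],0],[0,[0.13,0.58,0],0],[0,[0.2,0.9,0],0],[0,[0.2,0.9,0],0]]' >/dev/null
python3 -m pendant '[[0,[0.06,0.28,0],0],[0,[0.13,0.58,0],0],[0,[0.2,0.9,0],0],[0,[0.2,0.9,0],0]]' >/dev/null
python3 -m pendant '[[0,[0.06,0.28,0],0],[0,[0.13,0.58,0],0],[0,[0.2,0.9,0],0],[0,[0.2,0.9,0],0],[0,[0.2,0.9,0],0],[0,[0.2,0.9,0],0]]'| egrep 'pos|force|width'
python3 st.py; python3 -c "
from h import *
plan((.5574,-.056,.08),.0193-np.pi/2)"
```

```text
tool_pos: [0.5518, -0.0561, 0.1272]
contact_force: [-0.2, 0.4, -1.1]
gripper_width: 0.23
grasp_force: 59.2
35.65 [-0.232 -0.046  1.891 -0.007  1.266  1.322] [ 0.5518 -0.0561  0.1272]
[[ 0.999  0.018  0.028]
 [ 0.018 -1.    -0.013]
 [ 0.028  0.014 -1.   ]]
t 35.65 roll -0.0004 shift [ 0.036 -0.005  0.395] pos [ 0.5518 -0.0561  0.1272] F [-0.2  0.4 -1.1] w 0.23 gf 59.220865848474205
```

```bash
python3 -m pendant '[[0,[0.036,-0.005,0.2],0],[0,[0.036,-0.005,0.36],0],[0,[0.036,-0.005,0.36],0],[0,[0.036,-0.005,0.36],0]]'| egrep 'pos|force|width'
python3 - <<'E'
from m import *
plan((.5574,-.056,.08),.0193-np.pi/2)
s=grab("side");np.save("s6.npy",s); t=grab("top"); np.save("t6.npy",t)
c=np.zeros((600,800,3),np.uint8)
tile(c,s,272,195,120,140,4,0,0); tile(c,t,262,190,118,85,2.7,481,0); tile(c,s,330,225,64,70,5,481,235); cv2.imwrite("pics/last.png",c)
E
```

```text
tool_pos: [0.5572, -0.0566, 0.0844]
contact_force: [0.1, 0.0, -0.6]
gripper_width: 0.226
grasp_force: 59.2
t 36.05 roll -0.0005 shift [ 0.    -0.006  0.037] pos [ 0.5572 -0.0566  0.0844] F [ 0.1  0.  -0.6] w 0.226 gf 59.19347117654979
```

View pics/last.png

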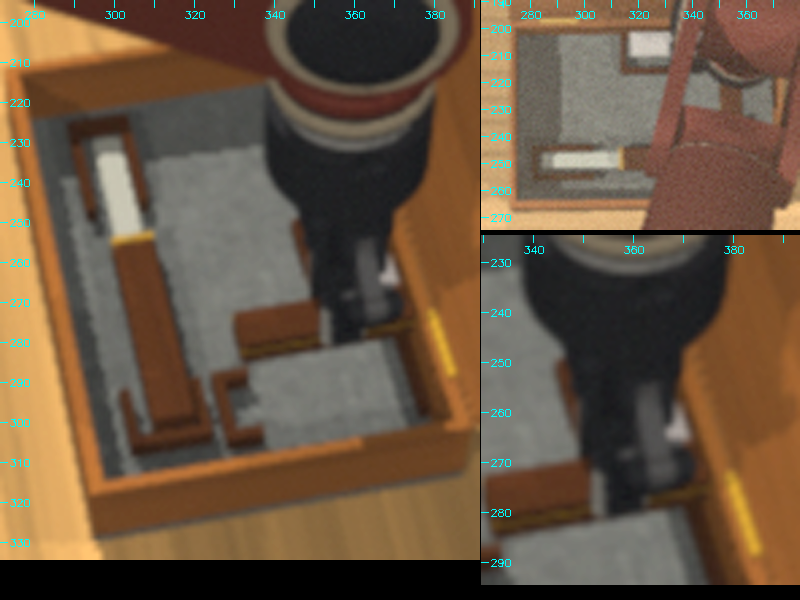

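The picture shows the chisel seated in its compartment, with its tip at side (298,232). The square hangs above its place, with its stock end at side (331,278) and its blade tip at top (316,206). I'll fit its offset from the seat.

Run:
```python
from m import *
S,T="side","top"
o=[(S,(-45,11,18),(330,273.5)),(S,(-45,-11,18),(331.5,281)),(S,(-45,-11,0),(332.25,284)),(S,(45,-11,0),(374.75,276.5)),(T,(45,101,5),(315.9,201.7)),(T,(21,101,5),(315.9,210.6))]
st=manip.state(); p=st["tool_pos"]; print(p)
for z in(p[2]-.0126,None):
    m=(lambda x,q: flat((x[0],x[1],z,x[2]),q)) if z else flat
    x,r=fit(m,o,(.55,-.06,.02) if z else (.55,-.06,.07,.02)); print(x,r.round(1).tolist())
C=fit(flat,case,(.5,0,0,0))[0]; print("seat",flat(C,[[.035,-.085,.006]]),C[3])
```

```text
[ 0.5583 -0.0574  0.086 ]
[ 0.5514 -0.0553  0.0404] [[-0.3, -2.1], [0.8, -0.6], [-0.3, 1.3], [0.3, 0.9], [-0.2, 0.4], [0.0, 0.1]]
[ 0.5514 -0.0555  0.0739  0.0412] [[-0.3, -2.2], [0.8, -0.6], [-0.3, 1.3], [0.3, 0.8], [-0.2, 0.4], [0.1, 0.1]]
seat [[ 0.5535 -0.0561  0.0047]] 0.019298794050810742
```

```bash
python3 -c "
from h import *
plan((.5605,-.0578,.040),.0093-np.pi/2)"
python3 -m pendant '[[0,[0.025,0.008,0.1],0.003],[0,[0.03,0.008,0.2],0.003],[0,[0.033,0.008,0.28],0.003],[0,[0.036,0.008,0.34],0.003],[0,[0.036,0.008,0.34],0.003]]'| egrep 'pos|force'
python3 -c "
from h import *
plan((.5605,-.0578,.034),.0093-np.pi/2)"
```

```text
t 36.15 roll 0.0024 shift [ 0.006 -0.002  0.383] pos [ 0.5583 -0.0574  0.086 ] F [ 0.4 -0.9  0.1] w 0.232 gf 59.19889989774674
tool_pos: [0.5618, -0.0592, 0.0419]
contact_force: [-0.4, 0.8, -0.5]
grasp_force: 59.2
t 36.65 roll -0.0009 shift [-0.012 -0.013  0.066] pos [ 0.5618 -0.0592  0.0419] F [-0.4  0.8 -0.5] w 0.231 gf 59.20059198047966
```

Now down in small steps, watching the force.

```bash
python3 -m pendant '[[0,[-0.012,-0.012,0.03],0],[0,[-0.012,-0.012,0.06],0],[0,[-0.012,-0.012,0.06],0]]'| egrep 'pos|contact'
python3 -m pendant '[[0,[0,0,0.02],0],[0,[0,0,0.04],0],[0,[0,0,0.04],0]]'| egrep 'pos|contact'
python3 -m pendant '[[0,[0,0,0.02],0],[0,[0,0,0.03],0],[0,[0,0,0.03],0]]'| egrep 'pos|contact'
```

```text
tool_pos: [0.5616, -0.058, 0.0364]
contact_force: [-0.6, 0.4, -0.6]
tool_pos: [0.5618, -0.0582, 0.0317]
contact_force: [-0.3, -0.9, -0.3]
tool_pos: [0.5619, -0.0582, 0.0281]
contact_force: [0.1, -0.7, -1.0]
```

```bash
python3 -m pendant '[[0,[0,0,0.02],0],[0,[0,0,0.035],0],[0,[0,0,0.035],0]]'| egrep 'pos|contact'
python3 -m pendant '[[0,[0,0,0.015],0],[0,[0,0,0.025],0],[0,[0,0,0.025],0]]'| egrep 'pos|contact'
python3 -m pendant '[[0,[0,0,0.01],0],[0,[0,0,0.01],0]]'| egrep 'pos|contact'
```

```text
tool_pos: [0.562, -0.0582, 0.0237]
contact_force: [-0.7, 0.4, -0.2]
tool_pos: [0.5621, -0.0583, 0.0209]
contact_force: [-0.3, -0.1, -0.9]
tool_pos: [0.5623, -0.0583, 0.0198]
contact_force: [-0.9, 0.0, -1.5]
```

```bash
python3 -m pendant '[[0,[0,0,0.01],0],[0,[0,0,0.01],0]]'| egrep 'pos|contact'
python3 -m pendant '[[0,[0,0,0.01],0],[0,[0,0,0.01],0]]'| egrep 'pos|contact'
python3 -m pendant '[[0,[0,0,0.006],0],[0,[0,0,0.006],0]]'| egrep 'pos|contact'
```

```text
tool_pos: [0.5626, -0.0584, 0.0189]
contact_force: [-0.3, 0.5, 0.3]
tool_pos: [0.5627, -0.0584, 0.0187]
contact_force: [-3.5, 0.8, 7.2]
tool_pos: [0.5627, -0.0584, 0.0187]
contact_force: [-5.4, 2.1, 10.9]
```

```bash
python3 -m pendant '[[0,[0,0,-0.01],0],[0.23,[0,0,-0.01],0],[0.26,[0,0,-0.01],0],[0.3,[0,0,-0.01],0],[0.36,[0,0,-0.01],0],[0.42,[0,0,-0.01],0],[0.42,[0,0,-0.01],0]]'| egrep 'pos|contact|width'
python3 -m pendant '[[0.42,[0,0,-0.1],0],[0.42,[0,0,-0.4],0],[0.42,[-0.05,0,-0.8],0],[0.42,[-0.1,0,-1],0],[0.42,[-0.1,0,-1],0],[0.42,[-0.1,0,-1],0]]'| egrep 'pos|contact'
python3 -m pendant '[[0.42,[-0.2,0.25,-0.2],0],[0.42,[-0.3,0.5,-0.4],0],[0.42,[-0.4,0.8,-0.4],0],[0.42,[-0.4,1,-0.4],0],[0.42,[-0.4,1,-0.4],0]]' >/dev/null
python3 -m pendant '[[0.42,[-0.1,0.25,0],0],[0.42,[-0.2,0.5,0],0],[0.42,[-0.3,0.8,0],0],[0.42,[-0.3,1,0],0],[0.42,[-0.3,1,0],0]]'| egrep 'time|pos|contact'
python3 - <<'E'
from m import *
S,T="side","top"; C=fit(flat,case,(.5,0,0,0))[0]
im={}
for n in(S,T): im[n]=grab(n)
cv2.imwrite("pics/fin_s.png",im[S]);cv2.imwrite("pics/fin_t.png",im[T]); np.save("f_side.npy",im[S]); np.save("f_top.npy",im[T])
from chfit import boxfaces,run
st=boxfaces((-.045,-.011,0),(.045,.011,.018)); bl=boxfaces((.021,.011,0),(.045,.101,.005))[4:]
seat=flat(C,[[.035,-.085,.006]])[0]; print("seat",seat)
for n in(S,T):
    p=proj(n,flat(C,np.array([[x,y,.02] for x in(-.02,.09) for y in(-.108,.03)]))); u0,v0=p.min(0).astype(int); w,h=(p.max(0)-p.min(0)).astype(int)
    x,f=run(im[n],(0,0,C[3],*seat),(u0,v0,w,h),cam=n,faces=st+bl); print(n,x,f)
    print(n,proj(n,flat(C,[[.035,-.085,.02]])), im[n][tuple(proj(n,flat(C,[[.035,-.085,.024]]))[0].round().astype(int)[::-1])])
E
```

```text
tool_pos: [0.5623, -0.0584, 0.0178]
contact_force: [-0.1, 0.5, -0.4]
gripper_width: 0.419
tool_pos: [0.5473, -0.0568, 0.1388]
contact_force: [0.4, 0.8, -0.7]
time: 41.25
tool_pos: [0.4625, -0.2977, 0.1849]
contact_force: [0.3, 0.6, 0.7]
seat [ 0.5535 -0.0561  0.0047]
side [ 0.605   0.1631 -0.2142  0.5632 -0.0761  0.0248] 146.97118607232215
side [[351.6547 291.2527]] [21 27 60]
top [-0.0413  0.0429  0.0199  0.5551 -0.0603  0.006 ] 165.0986867934098
top [[351.6149 219.8488]] [36 51 73]
```

Run:
```python
from m import *
from chfit import boxfaces,run
C=fit(flat,case,(.5,0,0,0))[0]; d=1e-9
def rel(x): 
    v=R.from_euler("z",-C[3]).apply(np.r_[x[3:5],0]-np.r_[C[:2],0])*1000; return v[:2].round(1),round(x[2]-C[3],3)
sqF=boxfaces((-.045,-.011,0),(.045,.011,.018))+boxfaces((.021,.011,0),(.045,.101,.005))[4:]
chF=boxfaces((-.012,-.06,0),(.012,.055,.018))+boxfaces((-.008,.062,0),(.008,.14,.005))[4:]
for nm,F,s0,bx in(("sq want 35,-85",sqF,(.035,-.085,.006),(-.018,.09,-.106,.024)),("ch want -48,-30",chF,(-.048,-.03,.006),(-.068,-.028,-.096,.115))):
  seat=flat(C,[s0])[0]; seat[2]=.006
  for n in("side","top"):
    im=np.load(f"f_{n}.npy"); p=proj(n,flat(C,np.array([[x,y,.015] for x in bx[:2] for y in bx[2:]]))); u0,v0=p.min(0).astype(int); w,h=(p.max(0)-p.min(0)).astype(int)
    x,f=run(im,(0,0,C[3],*seat),(u0,v0,w,h),cam=n,faces=F,steps=(d,d,.03,.004,.004,d)); print(nm,n,rel(x),round(f,1))
# lid and bystanders unchanged vs start
a=cv2.imread("pics/top0.png").astype(int); b=np.load("f_top.npy").astype(int)
for k,(u,v) in dict(tin=(189,168),mallet=(445,150),offcut=(240,157)).items(): print(k,abs(a-b)[v-15:v+15,u-18:u+18].mean().round(1))
```

```text
sq want 35,-85 side (array([ 45.4, -95.9]), np.float64(-0.012)) 149.6
sq want 35,-85 top (array([ 36.9, -88.7]), np.float64(-0.005)) 152.1
ch want -48,-30 side (array([-47.5, -33. ]), np.float64(-0.005)) 525.1
ch want -48,-30 top (array([-45.5, -37.7]), np.float64(0.006)) 92.7
tin 7.0
mallet 11.9
offcut 4.2
```

Run:
```python
from m import *
C=fit(flat,case,(.5,0,0,0))[0]; C[2]=0
def prof(n,P):
    q=proj(n,flat(C,P/1000)).astype(np.float32); return cv2.remap(np.load(f"f_{n}.npy").astype(np.float32),q[:,0],q[:,1],cv2.INTER_LINEAR).sum(-1).ravel().astype(int)
r=np.arange(-108,-58,3.); print("y",r.astype(int))
for x in(10,30,50): print("top stock x",x,prof("top",np.array([[x,y,24] for y in r])))
r=np.arange(44,94,3.); print("x",r.astype(int))
for y in(-60,-40,-20,0,10):
  for n in("top","side"): print(n,"blade y",y,prof(n,np.array([[x,y,11] for x in r])))
r=np.arange(0,36,3.); print("tip y",r.astype(int)-0); print(prof("top",np.array([[68,y,11] for y in r])),prof("side",np.array([[68,y,11] for y in r])))
r=np.arange(-24,24,3.); print("front x",r.astype(int), prof("side",np.array([[x,-85,24] for x in r])),prof("top",np.array([[x,-85,24] for x in r])))
```

```text
y [-108 -105 -102  -99  -96  -93  -90  -87  -84  -81  -78  -75  -72  -69
  -66  -63  -60]
top stock x 10 [161 172 186 174 174 177 179 178 174 169 178 220 259 262 257 267 277]
top stock x 30 [177 182 173 170 171 170 173 176 179 178 191 218 253 250 256 259 276]
top stock x 50 [178 185 180 161 165 173 169 168 177 184 208 241 261 257 248 258 279]
x [44 47 50 53 56 59 62 65 68 71 74 77 80 83 86 89 92]
top blade y -60 [288 281 282 280 295 376 432 440 440 434 430 428 405 282 176 172 191]
side blade y -60 [111 107 107 105 105 103 102  99  99  96  96  90  87  89  83  85 117]
top blade y -40 [278 278 280 273 292 380 427 438 438 435 431 437 409 280 177 163 186]
side blade y -40 [134 131 125 122 117 114 110 108 107 107 105 104 105 102  99  94  94]
top blade y -20 [229 185 164 186 280 374 427 440 448 434 434 435 415 298 189 162 182]
side blade y -20 [154 152 148 143 140 137 134 128 123 121 116 114 112 109 107 109 104]
top blade y 0 [229 171 165 194 261 372 426 436 445 433 443 450 411 307 199 162 199]
side blade y 0 [165 164 163 160 158 155 153 150 148 144 143 140 132 127 125 118 117]
top blade y 10 [234 191 169 167 219 343 416 428 437 424 427 431 412 310 204 151 186]
side blade y 10 [168 166 166 164 162 161 160 158 156 154 150 147 146 141 135 132 127]
tip y [ 0  3  6  9 12 15 18 21 24 27 30 33]
[445 440 444 440 367 244 184 174 198 239 253 251] [148 150 151 155 157 159 158 163 165 164 167 164]
front x [-24 -21 -18 -15 -12  -9  -6  -3   0   3   6   9  12  15  18  21] [165 164 163 159 158 156 154 150 147 136 116 108 120 124 115 117] [212 178 155 206 239 206 182 179 169 179 180 183 171 174 177 170]
```

The top view profile shows the blade level between its walls: its edges are at case x 57 to 82 mm, walls at about 50 and 88. The chisel is seated, the lid is open and the arm is clear of everything, so I'm handing in.

```bash
python3 -c "
from plant import manip
print(manip.job_done())"
```

```text
the job is handed in; nothing more can be done
None
```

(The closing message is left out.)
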